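# Tighten the pump cover crosswise with a socket wrench

## Robot

A 7-joint arm with a two-finger parallel gripper is mounted at the origin on a cart in front of the work surface, level with it; the furniture and walls round the work are solid. World frame = base frame: x ahead of the robot, y to its left, z up, the work surface at z = 0. Lengths are in m, angles in rad, forces in N, time in s.
With the tool pointing down it reaches from about 0.425 to 0.925 m from the base axis. Payload 6.8 kg.
Tool frame: the origin (TCP) lies on the centre line of the jaws, within the pads' length; the fingertips stand 8 mm ahead of it and the grasp point (between the pads) lies 11 mm behind it (r.finger_overhang is the distance from the TCP to the fingertips, in m); x points along the fingers, z is the direction in which the jaws open and shut, and the axes are right-handed (so a half turn about x gives the same grasp; the last joint's range is limited). The gripper opens to 85 mm and grips with 20 to 120 N. Pads are 22 mm wide; open, the fingers measure 114 mm over their backs; the gripper's body (76 mm by 85 mm) begins 54 mm behind the grasp point. The pads swing forward as they close: fully open they stand 13 mm farther back than shut.
Start: joints at [1.16, 0.477, 0.022, 1.555, -0.011, 1.109, -0.083], TCP at [0.201, -0.644, 0.239] pointing down, gripper open.
Joint ranges: [-2.96, 2.96], [-0.34, 2.1], [-1.41, 1.46], [0.24, 2.44], [-1.37, 4.51], [0.17, 1.92], [-2.96, 2.96]. Speed limits (rad/s): [2.39, 2.39, 3.14, 3.14, 3.14, 3.14, 3.14].

## Interface

Orientations are given as a rotation vector (axis times angle).
In Python, from bench import r gives the robot as it stands. The module is installed in compiled form; this text tells all that it offers.
- The arm moves only by the tool play_rows, never from a script. Its argument "plan" is a list of rows, each a list of 5 numbers: the opening, from -1 (shut) to 1 (fully open), then the shift along the world's x, y, z in m, then the turn about the world's z in rad. A call has 1 to 10 rows; each row is the pose to reach, as a shift and turn from the pose commanded when the call began; what a row does not reach only later rows make up. A row lasts 1/10 s, in which the tool goes at most 50 mm and 8.59 degrees, less where a joint would pass 70% of its speed; a pose out of reach is approached as far as the arm can. A call with a gripper value outside its range is refused whole. The fingers move at their own pace and stop on an object; "force" is the grip in N (left out, the last holds). Time passes only in rows, so rows that repeat a pose let the fingers close. It gives the time, the measured TCP pose, the force and the opening at its end, in the units of the state.
- r.get_obs(): the state, without advancing time (a new reading comes with each control period).
- r.grab_frame(name): name is "scene" or "top" or "wrist"; returns a dict with "pixels" (480x640x3 uint8, blue, green, red), "z_map" (480x640 float32, m along the optical axis (not along the pixel's ray), 0 where there is no reading), "vfov" (degrees; the focal length in pixels is half the picture's height over the tangent of half this angle, whatever the lens; pixels are square), "cx", "cy" (the principal point, pixels), "R" (3x3) and "t" (3): a world point X has camera coordinates R X + t; the wrist camera has in their place "tool_from_camera" (4x4, takes a point from camera to tool coordinates, whose origin is the TCP and whose axes are the tool frame's). Camera axes: x right, y down, z forward; pixel columns grow to the right and rows downward; lengths in m; the calibration is good to about 2 mm. A picture is of the moment at which its call begins: read the wrist's pose just before it.
- r.hand_in(): hands the job in, once; it reports no verdict.
Trained networks look in a picture, given as the dict that the camera call returned (one of the last four; its "shot" number tells which), for a name from the list of things; names that differ only in an ending like _2 or _b are one class to them, and where a whole thing is asked for, a point or a joint stands for the part that bears it (a point fixed in the world has none). Each returns a list of dicts, best first, with "conf" (0 to 1); they miss things now and then, are a little off and sometimes report something else, mostly with a low value. They report only what shows in the picture. A call takes as long as a camera call.
- r.outline_of(picture, label): "mask" (480x640 bool, what is visible of it) and "bbox" ([left, top, right, bottom] as shares, 0 to 1, of the picture: columns of its width, rows of its height, round what is visible of it).
- r.pinpoint(picture, label): "position" ([column, row] as shares, 0 to 1, of the picture: columns of its width, rows of its height: a listed point, or the origin of a listed thing).
The state is a dict: "clock": time; "joints": joint angles; "qvel": joint speeds; "tau": joint torques, N m; "tcp_pos": TCP position; "orientation": TCP orientation; "contact_force": force on the tool from outside, world axes, zero at the start; "moment": the same for the moment, N m; "grip_width": finger opening in m.
Only numpy, scipy, OpenCV 4.12 (cv2) and the standard library are available. Lean on these libraries where they do the work, as an engineer would, in place of code of your own. Each camera call takes 0.05 s, during which the arm holds its last target.

## Task

Finish tightening the cover of the suction pump with the T-handle socket wrench. The two nuts in line with the spout are already half way, the other two are still slack: first give each slack nut about 35 degrees clockwise to bring it level with them, then go over all four crosswise (one nut, then the one opposite, then the other pair) and turn each until it comes up firm, without straining past that. Feel the socket onto each nut without pressing hard, turn the nuts only with the wrench, stand the wrench back in its holder, and leave the other things where they are.

Things in the scene. Friction and masses are not known exactly. Their poses are not given: they have to be found in the camera images.
- pump: low round aluminium pump chamber, 156 mm across, on a 142 mm square foot, fixed to the table; flat steel cover, its top 57 mm above the table, with a low round plug (52 mm across, 10 mm high) in the middle. Origin under its centre, z up; x points along the barbed spout, which ends 107 mm from the centre. Four star nuts on the cover, 55 mm from the centre, 90 degrees apart, clear of the plug
- stud_1 (a point): on the axis of nut_1 (beside the spout), level with the top of the nut's lobes; pump axes: does NOT turn with the nut, whose lobes lie at any angle. Nuts: dark steel six-lobed stars, 26 mm over the lobes, lobes 4.5 mm wide, from 59 mm (foot) to 69 mm (top) above the table; a round hub 17 mm wide goes up to 71 mm and a stud end 11 mm wide to 75 mm
- stud_2 (a point): the same for nut_2, a quarter turn counter-clockwise (seen from above) from nut_1
- stud_3 (a point): the same for nut_3, opposite nut_1
- stud_4 (a point): the same for nut_4, opposite nut_2
- wrench_grip (a point): centre of the grey crossbar of the loose T-handle socket wrench (about 0.4 kg), upright in its holder: crossbar 106 mm long along x, 16 mm thick along y, 22 mm high; z up. 112 mm above the socket's mouth, on the wrench's axis; between them a 12 mm shaft
- wrench_mouth (a point): centre of the open lower end of the steel socket (axes as wrench_grip): outside hexagonal, 43 mm over corners; inside 22 mm deep, with six 3 mm wide teeth that go between a nut's lobes; lobe slots at x and every 60 degrees from it. It sinks over a nut, to the washer at its foot, only within about 10 degrees of the right angle (also its play in turning); otherwise it rests on the lobes, 10 mm higher
- holder: grey plastic block 75 x 75 x 34 mm, fixed to the table, with a round hole 47 mm wide and 26 mm deep in its top in which the wrench stands; origin at the middle of its underside, z up; the hole's floor is 8 mm above the origin
- wrench: the whole wrench, 123.5 mm tall; origin at the middle of the socket's mouth, axes as wrench_grip
- solder_spool: small solder spool 44 mm wide, 36 mm high, standing near the holder; origin under its centre
- battery_9v: block battery 50 x 26 x 17 mm lying behind the pump; origin under its centre
- specimen_cup: white cup with a screw lid, 64 mm wide and high, behind the pump; origin under its centre
- nut_1 (a joint): angle of nut_1 in rad: grows as it is tightened (clockwise seen from above); 0 slack, about 0.6 half way, firm at 1.2. Starts half way, 0.5 to 0.65. It turns against about 0.1 N m of friction and stays where it is left; from 1.2 on it resists like a stiff spring, about 4 N m per rad, and springs back to about 1.2.
- nut_2 (a joint): angle of nut_2 in rad: grows as it is tightened (clockwise seen from above); 0 slack, about 0.6 half way, firm at 1.2. Starts slack, 0 to 0.1. It turns against about 0.1 N m of friction and stays where it is left; from 1.2 on it resists like a stiff spring, about 4 N m per rad, and springs back to about 1.2.
- nut_3 (a joint): angle of nut_3 in rad: grows as it is tightened (clockwise seen from above); 0 slack, about 0.6 half way, firm at 1.2. Starts half way, 0.5 to 0.65. It turns against about 0.1 N m of friction and stays where it is left; from 1.2 on it resists like a stiff spring, about 4 N m per rad, and springs back to about 1.2.
- nut_4 (a joint): angle of nut_4 in rad: grows as it is tightened (clockwise seen from above); 0 slack, about 0.6 half way, firm at 1.2. Starts slack, 0 to 0.1. It turns against about 0.1 N m of friction and stays where it is left; from 1.2 on it resists like a stiff spring, about 4 N m per rad, and springs back to about 1.2.

How it is judged:
By the outcome, as a careful person would: the job done as asked, in the order asked, and still so for the second after the job is handed in, with the robot touching nothing.
It also fails if it takes over 72 s, if anything falls off the work surface, if the arm or the gripper's body presses on something with over 40 N, if the wrist force passes 120 N, or if a joint passes its speed limit or range.

## Working session

There is one attempt and no reset: what is moved stays moved. The work goes in short steps, Python scripts to look and compute and a tool call to move; the robot and the scene stay as the last step left them, time stands still between calls to the robot, and variables do not carry over. Pictures are saved under pics/ and viewed, and the job is handed in when it is done.

Besides the shell and the picture viewer there is one more tool, called in YAML: its name, and indented under it one key for each argument. play_rows: Moves the arm, as the interface text tells. Its arguments: {"type":"object","properties":{"plan":{"type":"array","items":{"type":"array","items":{"type":"number"}}},"force":{"type":"number"}},"required":["plan"]}

```bash
mkdir -p pics
cat > h.py <<'E'
from bench import r
import numpy as np, cv2
from scipy.spatial.transform import Rotation as Ro
def K(p):
    f=240/np.tan(np.radians(p['vfov'])/2); return f,p['cx'],p['cy']
def pose():
    o=r.get_obs(); T=np.eye(4); T[:3,:3]=Ro.from_rotvec(o['orientation']).as_matrix(); T[:3,3]=o['tcp_pos']; return T
def shot(n):
    T=pose(); p=r.grab_frame(n)
    if n=='wrist':
        W=T@np.array(p['tool_from_camera']); p['W']=W
    else:
        W=np.eye(4); R=np.array(p['R']); W[:3,:3]=R.T; W[:3,3]=-R.T@np.array(p['t']); p['W']=W
    return p
def ray(p,u,v):
    f,cx,cy=K(p); d=np.array([(u-cx)/f,(v-cy)/f,1.]); return p['W'][:3,3],p['W'][:3,:3]@d
def atz(p,u,v,z):
    o,d=ray(p,u,v); return o+d*(z-o[2])/d[2]
def proj(p,X):
    f,cx,cy=K(p); c=np.linalg.inv(p['W'])@np.append(X,1); return c[0]/c[2]*f+cx,c[1]/c[2]*f+cy
E
python3 - <<'E'
from h import *
print(r.get_obs())
for n in ['scene','top','wrist']:
    p=shot(n); cv2.imwrite(f'pics/{n}0.png',p['pixels']); print(n,p['vfov'],p['cx'],p['cy'],p['W'].round(3).tolist())
    for l in ['pump','stud_1','wrench_grip','wrench_mouth','holder','solder_spool','battery_9v','specimen_cup']:
        for d in r.pinpoint(p,l)[:5]:
            u,v=d['position'][0]*640,d['position'][1]*480
            z={'stud_1':.069,'wrench_grip':.12,'wrench_mouth':.008}.get(l,0)
            print(l,round(d['conf'],2),round(u),round(v),atz(p,u,v,z).round(3))
print(r.get_obs()['clock'])
E
```

```text
{'clock': 0.0, 'joints': array([ 1.15992694,  0.47778373,  0.02234466,  1.55650085, -0.011495  ,
        1.10931961, -0.08306577]), 'qvel': array([-0.00052296,  0.00069225,  0.00043502,  0.00108621, -0.00116582,
       -0.00108153, -0.00075539]), 'tau': array([ 2.22631564e-05, -5.96450114e+01,  1.60772536e+00, -2.81200272e+01,
        1.24424402e-02,  9.36886965e-03, -4.09115003e-06]), 'tcp_pos': array([ 0.20105908, -0.64372174,  0.23831594]), 'orientation': array([ 0.98434522,  1.33901616, -0.98269541]), 'contact_force': array([-0.06353602, -0.3585484 , -0.6555372 ]), 'moment': array([0.04993067, 0.02331501, 0.05730243]), 'grip_width': 0.08541726979261643}
scene 48.26275974231278 316.80142361604936 242.9040701318203 [[-0.454, -0.475, 0.754, -0.087], [-0.891, 0.265, -0.37, 0.188], [-0.024, -0.839, -0.543, 0.564], [0.0, 0.0, 0.0, 1.0]]
pump 0.73 371 279 [ 0.548 -0.226  0.   ]
stud_1 0.72 342 252 [ 0.555 -0.173  0.069]
stud_1 0.71 404 240 [ 0.535 -0.281  0.069]
stud_1 0.68 386 265 [ 0.489 -0.215  0.069]
stud_1 0.56 361 227 [ 0.609 -0.242  0.069]
wrench_grip 0.97 231 257 [0.558 0.015 0.
[... 380 characters left out ...]
 0.926], [0.0, 0.0, 0.0, 1.0]]
pump 0.81 371 274 [ 0.547 -0.225  0.   ]
stud_1 0.8 338 264 [ 0.554 -0.172  0.069]
stud_1 0.73 415 274 [ 0.54  -0.279  0.069]
stud_1 0.68 383 230 [ 0.602 -0.236  0.069]
stud_1 0.65 370 310 [ 0.49  -0.216  0.069]
wrench_grip 0.66 198 252 [0.562 0.013 0.12 ]
wrench_mouth 0.82 209 267 [0.556 0.016 0.008]
holder 0.81 212 267 [0.556 0.012 0.   ]
solder_spool 0.8 275 367 [ 0.41  -0.084  0.   ]
battery_9v 0.86 307 197 [ 0.665 -0.128  0.   ]
specimen_cup 0.71 334 157 [ 0.729 -0.169  0.   ]
wrist 69.02236892790137 321.0708884399657 241.6979959720485 [[0.299, -0.921, -0.25, 0.265], [-0.954, -0.289, -0.078, -0.625], [-0.0, 0.262, -0.965, 0.373], [0.0, 0.0, 0.0, 1.0]]
1.35
```

View pictures.

View pics/top0.png

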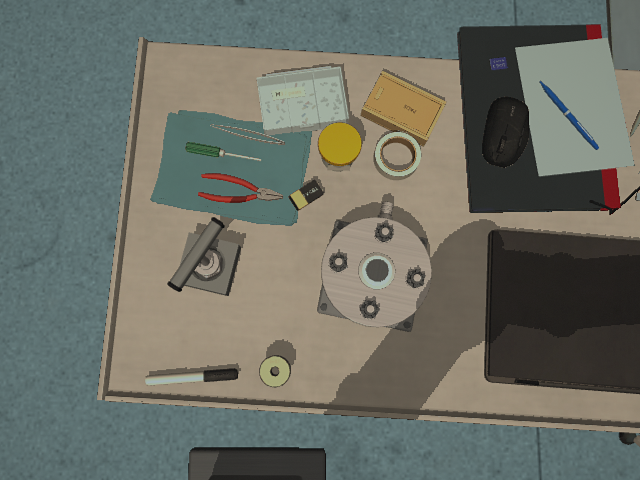

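View pics/scene0.png

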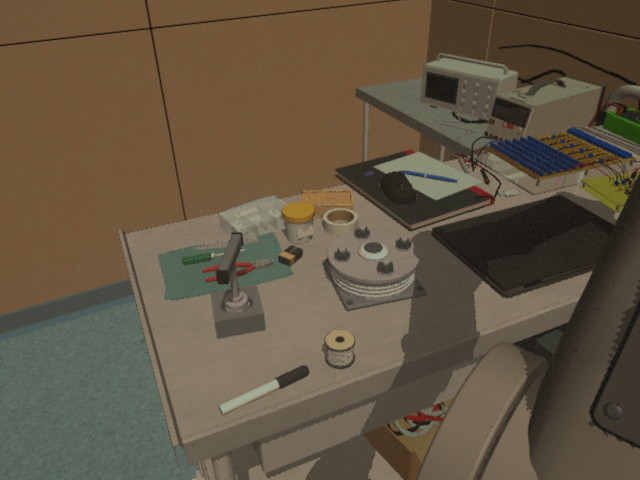

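View pics/wrist0.png

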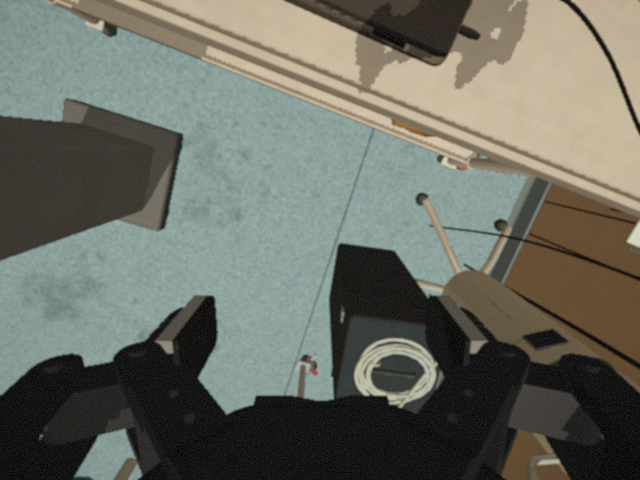

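play_rows:
  plan:
    - [1,0.03,0.04,0,0]
    - [1,0.06,0.08,0,0]
    - [1,0.09,0.11,0,0]
    - [1,0.12,0.15,0,0]
    - [1,0.15,0.19,0,0]
    - [1,0.18,0.22,0,0]
    - [1,0.21,0.26,0,0]
    - [1,0.25,0.3,0,0]
    - [1,0.28,0.34,0,0]
    - [1,0.31,0.38,0,0]

```text
clock: 2.35
tcp_pos: [0.5085, -0.268, 0.2396]
orientation: [0.984, 1.336, -0.983]
contact_force: [0.6, 0.2, -0.8]
grip_width: 0.0852
```

Run:
```python
from h import *
p=shot('wrist'); cv2.imwrite('pics/w1.png',p['pixels']); np.save('w1.npy',p,allow_pickle=True)
for l in ['stud_1','pump']:
    for d in r.pinpoint(p,l)[:5]:
        u,v=d['position'][0]*640,d['position'][1]*480
        print(l,round(d['conf'],2),round(u),round(v),atz(p,u,v,.069 if l!='pump' else 0).round(4))
T=pose(); print(T.round(3)); print(r.get_obs()['joints'].round(3))
```

```text
stud_1 0.88 316 107 [ 0.6009 -0.2345  0.069 ]
stud_1 0.76 229 138 [ 0.556  -0.1722  0.069 ]
stud_1 0.61 259 223 [ 0.4931 -0.2151  0.069 ]
pump 0.77 297 166 [ 0.5459 -0.2297  0.    ]
[[ 0.001  0.952  0.306  0.51 ]
 [ 0.001  0.306 -0.952 -0.265]
 [-1.     0.002 -0.001  0.239]
 [ 0.     0.     0.     1.   ]]
[ 0.512  0.32  -0.174  1.791  0.061  1.035 -0.945]
```

View pics/w1.png

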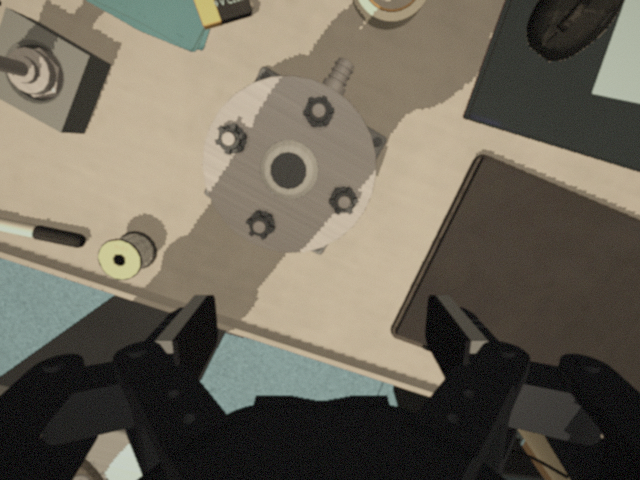

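play_rows:
  plan:
    - [1,-0.006,0.012,-0.04,0]
    - [1,-0.013,0.024,-0.08,0]
    - [1,-0.013,0.024,-0.1,0]
    - [1,-0.013,0.024,-0.1,0]

```text
clock: 2.9
tcp_pos: [0.4914, -0.2457, 0.1365]
orientation: [0.983, 1.343, -0.987]
contact_force: [0.3, -0.3, 0.3]
grip_width: 0.0854
```

Run:
```python
from h import *
p=shot('wrist'); cv2.imwrite('pics/w2.png',p['pixels']); np.save('w2.npy',p,allow_pickle=True)
for l in ['stud_1','pump']:
    for d in r.pinpoint(p,l)[:5]:
        u,v=d['position'][0]*640,d['position'][1]*480
        print(l,round(d['conf'],2),round(u),round(v),atz(p,u,v,.069 if l!='pump' else 0).round(4))
print(pose().round(3)[:3,3])
```

```text
stud_1 0.95 228 116 [ 0.555  -0.1729  0.069 ]
stud_1 0.92 271 244 [ 0.4923 -0.2141  0.069 ]
stud_1 0.82 398 211 [ 0.5333 -0.2798  0.069 ]
stud_1 0.62 366 70 [ 0.5991 -0.2366  0.069 ]
pump 0.78 323 162 [ 0.5437 -0.2302  0.    ]
[ 0.495 -0.247  0.141]
```

View pics/w2.png

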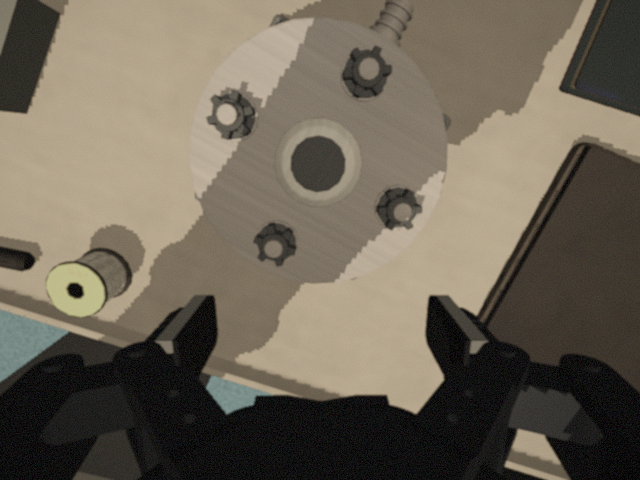

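```bash
cat >> h.py <<'E'
# studs: fitted square
def fitstuds(P):
    P=np.asarray(P); c=P.mean(0); d=P-c
    # order 1..4 given
    a=np.angle(sum((d[k,0]+1j*d[k,1])*np.exp(-1j*k*np.pi/2) for k in range(4)))
    return c,a,[c+.055*np.array([np.cos(a+k*np.pi/2),np.sin(a+k*np.pi/2)]) for k in range(4)]
def rect(p,c,z=.069,h=.02,n=280):
    # output: col -> world x (right), row -> -world y (up = +y)
    g=np.linspace(-h,h,n); X,Y=np.meshgrid(c[0]+g,c[1]-g)
    f,cx,cy=K(p); Wi=np.linalg.inv(p['W'])
    Q=np.stack([X,Y,np.full_like(X,z),np.ones_like(X)],-1)@Wi.T
    return cv2.remap(p['pixels'],(Q[...,0]/Q[...,2]*f+cx).astype(np.float32),(Q[...,1]/Q[...,2]*f+cy).astype(np.float32),cv2.INTER_CUBIC)
E
python3 - <<'E'
from h import *
p=np.load('w2.npy',allow_pickle=True).item()
P=[(.5991,-.2366),(.555,-.1729),(.4923,-.2141),(.5333,-.2798)]
c,a,S=fitstuds(P); print(c,np.degrees(a),np.array(S).round(4), np.linalg.norm(np.array(P)-c,axis=1))
cv2.imwrite('pics/n2.png',np.vstack([np.hstack([rect(p,S[0]),rect(p,S[1])]),np.hstack([rect(p,S[2]),rect(p,S[3])])]))
E
```

```text
[ 0.544925 -0.22585 ] -11.685822821586052 [[ 0.5988 -0.237 ]
 [ 0.5561 -0.172 ]
 [ 0.4911 -0.2147]
 [ 0.5338 -0.2797]] [0.05523127 0.05389998 0.0539208  0.05518825]
```

View pics/n2.png

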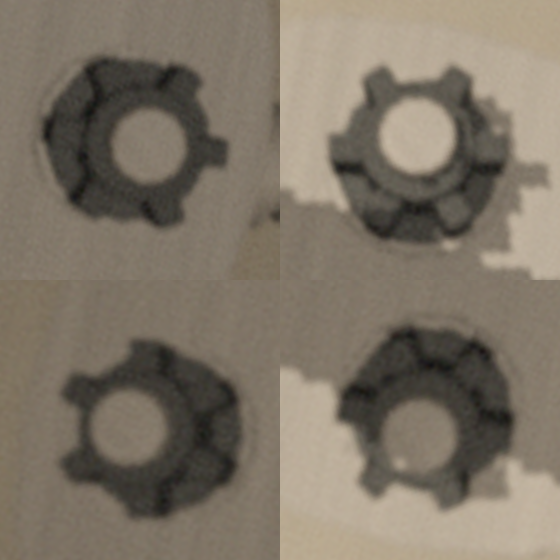

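```bash
cat >> h.py <<'E'
def starpoly(x,y,th,z,C,c,h,n,rc=.0095,w=.00225,R=.013):
    s=(C[2]-.069)/(C[2]-z); polys=[]
    def tp(q):
        q=np.asarray(q)+[x,y]; q=C[:2]+(q-C[:2])*s
        return np.stack([(q[:,0]-c[0]+h)/(2*h)*(n-1),(-(q[:,1]-c[1])+h)/(2*h)*(n-1)],1)
    t=np.linspace(0,2*np.pi,40); polys.append(tp(np.c_[np.cos(t),np.sin(t)]*rc))
    for k in range(6):
        u=np.array([np.cos(th+k*np.pi/3),np.sin(th+k*np.pi/3)]); v=np.array([-u[1],u[0]])
        polys.append(tp([v*w,-v*w,u*R-v*w,u*R+v*w]))
    return polys
def render(x,y,th,C,c,h,n):
    m=np.zeros((n,n),np.uint8)
    for z in np.linspace(.059,.069,6):
        for q in starpoly(x,y,th,z,C,c,h,n): cv2.fillPoly(m,[np.round(q*16).astype(np.int32)],1,shift=4)
    s=(C[2]-.069)/(C[2]-.071);q=C[:2]+(np.array([x,y])-C[:2])*s
    cv2.circle(m,(int((q[0]-c[0]+h)/(2*h)*(n-1)),int((-(q[1]-c[1])+h)/(2*h)*(n-1))),int(.0085*s/(2*h)*n),1,-1)
    return m
def fitnut(p,c,thr=85,n=140,h=.02,save=None,guess=None):
    from scipy.optimize import minimize
    img=rect(p,c,h=h,n=n); g=cv2.cvtColor(img,cv2.COLOR_BGR2GRAY); D=(g<thr).astype(np.uint8)
    # keep component near centre, fill
    nl,L,st,ce=cv2.connectedComponentsWithStats(D)
    k=max(range(1,nl),key=lambda i:st[i,4]-8*np.hypot(*(ce[i]-n/2)))
    cs,_=cv2.findContours((L==k).astype(np.uint8),cv2.RETR_EXTERNAL,cv2.CHAIN_APPROX_NONE)
    D=np.zeros_like(D); cv2.drawContours(D,cs,-1,1,-1)
    C=p['W'][:3,3]
    def cost(v): return np.mean(cv2.GaussianBlur((render(v[0],v[1],v[2],C,c,h,n)^D)*1.,(0,0),.1))
    best=None
    for th in np.radians(np.arange(0,60,6)):
        o=minimize(cost,[c[0],c[1],th],method='Nelder-Mead',options=dict(initial_simplex=[[c[0],c[1],th],[c[0]+.003,c[1],th],[c[0],c[1]+.003,th],[c[0],c[1],th+.12]],maxiter=80))
        if best is None or o.fun<best.fun: best=o
    x,y,th=best.x
    if save is not None:
        m=render(x,y,th,C,c,h,n); e=cv2.Canny(m*255,50,100); im=cv2.resize(img,None,fx=2,fy=2); im[cv2.resize(e,None,fx=2,fy=2)>127]=(0,0,255)
        e=cv2.Canny(D*255,50,100);im[cv2.resize(e,None,fx=2,fy=2)>127]=(0,255,0)
        save.append(im)
    return x,y,np.degrees(th)%60,best.fun/D.mean()
E
cat > f.py <<'E'
from h import *
import sys
def run(fn,out,thr=85,S=None,idx=range(4)):
    p=np.load(fn,allow_pickle=True).item(); sv=[]
    S=S if S is not None else [(.5988,-.237),(.5561,-.172),(.4911,-.2147),(.5338,-.2797)]
    R={}
    for i in idx:
        R[i+1]=fitnut(p,np.array(S[i]),thr=thr,save=sv); print(i+1,np.round(R[i+1],4))
    while len(sv)<4: sv.append(np.zeros_like(sv[0]))
    cv2.imwrite(out,np.vstack([np.hstack(sv[:2]),np.hstack(sv[2:4])]))
    return R
if __name__=='__main__': run(sys.argv[1],sys.argv[2])
E
time python3 f.py w2.npy pics/f2.png
```

```text
1 [ 0.5985 -0.2372 53.0783  0.1466]
2 [ 0.563  -0.2068 12.0247  1.    ]
3 [ 0.4918 -0.216  28.5152  0.1204]
4 [ 0.5355 -0.2783 58.0447  0.6182]
real	0m16.306s
user	0m16.399s
sys	0m0.204s
```

View pics/f2.png

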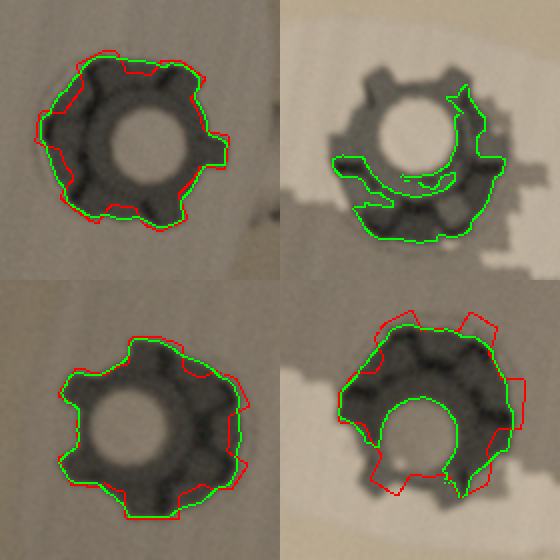

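```bash
sed -i 's/^    s=(C\[2\]-.069)\/(C\[2\]-.071);q/    cv2.fillPoly(m,[np.round(starpoly(x,y,th,.0595,C,c,h,n,rc=.012)[0]*16).astype(np.int32)],1,shift=4)\n&/' h.py
python3 - <<'E'
from f import *
p=np.load('w2.npy',allow_pickle=True).item()
for c in [(.5561,-.172),(.5338,-.2797)]:
    g=cv2.cvtColor(rect(p,c,n=140),cv2.COLOR_BGR2GRAY); print(g[10:140:8,10:140:8])
E
python3 -c "
from f import *
run('w2.npy','pics/f2c.png',thr=100)
"
```

```text
[[173 170 173 170 171 171 168 166 165 164 165 167 166 165 165 166 164]
 [174 172 171 170 175 171 171 175 170 173 169 168 166 165 166 164 164]
 [173 172 171 172 176 174 172 173 173 171 172 169 172 172 170 167 164]
 [171 174 170 174 172 112 175 173 174 143 138 168 173 174 175 172 174]
 [170 174 169 173 105  94 102  98  98  90  92 169 172 174 171 173 176]
 [173 175 170 175 116  95 108 153 139  90  63 120 135 175 172 175 176]
 [172 172 169 149  90 105 179 177 175 161  83  66 114 135 171 176 175]
 [174 174 139  96  92 152 178 177 176 178  58  70 110 126 173 175 175]
 [177 172 100  98  91 132 179 176 179 171  58  85  93 109 172 176 173]
 [176 171  90  43  72  89 153 176 174  98  72  44  44 114 133 137 174]
 [175 172 170  94  81  90  96  82  61  94  60  62  78 114 120 123 177]
 [170 171 169 106  97  88  75  86  77  72  77  65 105 118 175 177 174]
 [117 118 119 116  61  66  49  42  45  91  93  72 116 138 170 175 176]
 [116 120 123 116  88  46  57  62  61  53  47 114 123 148 178 176 175]
 [115 124 118 117 117 107 114 102  98 148 122 124 118 138 176 175 177]
 [119 123 119 121 119 120 118 117 1
[... 779 characters left out ...]
0 130 133  68  63  64  80 123 128 125]
 [176 177 176 174 131  94 144 124 128 111  60  65  99 153 128 128 125]
 [175 174 177 177  95  91  90  92  94  90  48 108 124 170 173 174 127]
 [175 174 177 178 152 111 177 161 133  93  75 125 125 155 180 181 178]
 [173 175 176 177 174 181 175 175 171 127 165 177 177 179 181 180 177]
 [170 171 171 173 175 178 176 175 175 175 177 176 177 178 180 178 176]
 [170 172 171 171 169 169 172 174 174 174 175 177 178 179 182 181 180]
 [169 171 169 172 169 168 170 167 168 168 168 167 168 167 171 160 166]]
1 [ 5.98700e-01 -2.37300e-01  5.28966e+01  4.21000e-02]
2 [ 0.556  -0.1733  0.4382  0.09  ]
3 [ 0.4914 -0.216  28.9538  0.0328]
4 [ 0.5344 -0.28   49.9014  0.0785]
```

View pics/f2c.png

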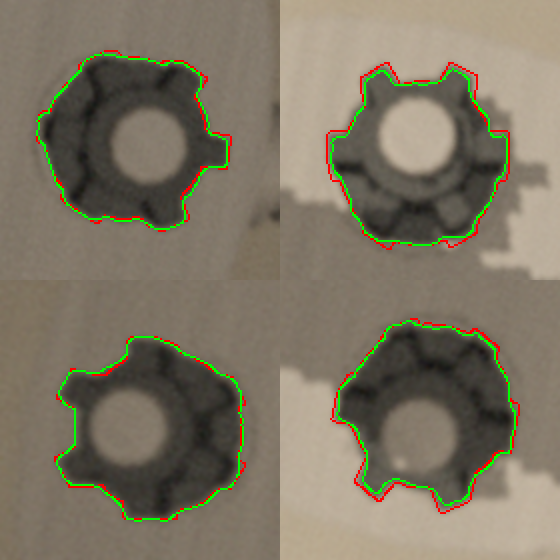

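play_rows:
  plan:
    - [1,0.0,0.0,0.04,0]
    - [1,0.005,0.05,0.08,0]
    - [1,0.005,0.1,0.08,0]
    - [1,0.01,0.15,0.08,0]
    - [1,0.01,0.2,0.08,0]
    - [1,0.013,0.245,0.08,0]
    - [1,0.013,0.245,0.08,0]
    - [1,0.013,0.245,0.08,0]

```text
clock: 3.85
tcp_pos: [0.5085, 0.0012, 0.2211]
orientation: [0.982, 1.336, -0.978]
contact_force: [-0.4, -0.7, -0.4]
grip_width: 0.0852
```

Run:
```python
from h import *
p=shot('wrist'); cv2.imwrite('pics/w3.png',p['pixels']); np.save('w3.npy',p,allow_pickle=True)
for l,z in [('wrench_grip',.12),('wrench_mouth',.008),('holder',0)]:
    for d in r.pinpoint(p,l)[:2]:
        u,v=d['position'][0]*640,d['position'][1]*480
        print(l,round(d['conf'],2),round(u),round(v),atz(p,u,v,z).round(4))
print(pose().round(4)); print(r.get_obs()['joints'].round(3))
m=r.outline_of(p,'wrench')
if m: np.save('m3.npy',m[0]['mask'])
```

```text
wrench_grip 0.64 321 174 [0.5556 0.0158 0.12  ]
[[ 7.000e-04  9.555e-01  2.948e-01  5.076e-01]
 [-8.000e-04  2.948e-01 -9.555e-01 -2.800e-03]
 [-1.000e+00  5.000e-04  1.000e-03  2.197e-01]
 [ 0.000e+00  0.000e+00  0.000e+00  1.000e+00]]
[ 0.152  0.243 -0.313  1.954  0.092  0.957 -1.477]
```

View pics/w3.png

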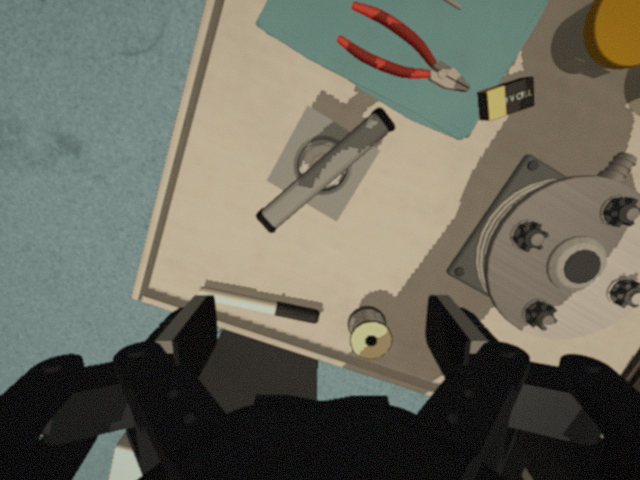

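Run:
```python
from h import *
p=np.load('w3.npy',allow_pickle=True).item()
img=rect(p,(.556,.0155),z=.131,h=.08,n=560); cv2.imwrite('pics/r3.png',img)
for e in [(383,117),(266,220)]: print(atz(p,*e,.131).round(4))
import os
if os.path.exists('m3.npy'):
    m=np.load('m3.npy'); print(m.sum())
```

```text
[ 0.6004 -0.0093  0.131 ]
[0.5173 0.0417 0.131 ]
4919
```

View pics/r3.png

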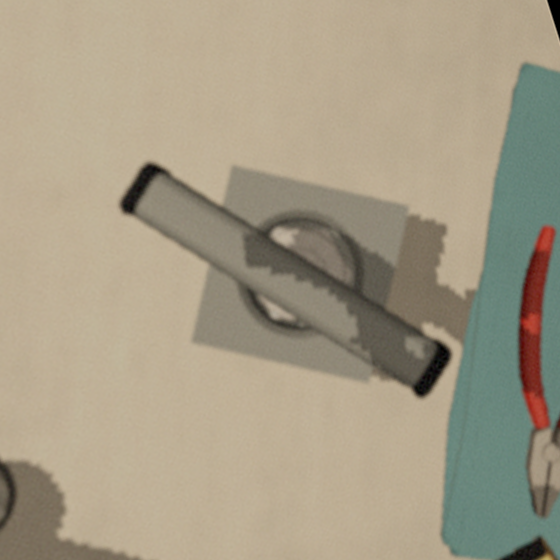

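Run:
```python
from h import *
p=np.load('w3.npy',allow_pickle=True).item()
for z in (.12,.125):
    for e in [(136,185),(433,375)]:
        X=np.array([.556-.08+e[0]*.16/559,.0155+.08-e[1]*.16/559,.131]); C=p['W'][:3,3]
        Y=C+(X-C)*(C[2]-z)/(C[2]-.131); print(z,Y.round(4))
print('hole',[ (C+(X-C)*(C[2]-.034)/(C[2]-.131)).round(4) for X in [np.array([.556-.08+302*.16/559,.0155+.08-272*.16/559,.131])]],C)
m=np.load('m3.npy').astype(np.uint8)
# restrict to bar: rect mask
Y,X=np.nonzero(m); 
pts=np.array([atz(p,x,y,.12)[:2] for x,y in zip(X,Y)])
im=cv2.imread('pics/w3.png'); im[m>0,2]=255; cv2.imwrite('pics/m3.png',im[60:280,180:480])
o=cv2.minAreaRect((pts*1000).astype(np.float32)); print(o)
```

```text
0.12 [0.5121 0.0436 0.12  ]
0.12 [ 0.6013 -0.0134  0.12  ]
0.125 [0.5134 0.0431 0.125 ]
0.125 [ 0.6007 -0.0127  0.125 ]
hole [array([0.5585, 0.0161, 0.034 ])] [0.57161134 0.0211118  0.35551375]
((559.40869140625, 18.217025756835938), (29.634702682495117, 110.09689331054688), 59.49188232421875)
```

View pics/m3.png

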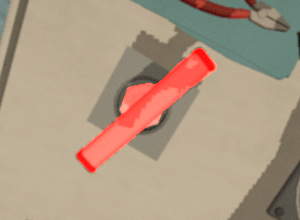

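play_rows:
  plan:
    - [1,0.005,0.001,0,0.149]
    - [1,0.01,0.002,0,0.298]
    - [1,0.015,0.004,0,0.447]
    - [1,0.02,0.006,0,0.596]
    - [1,0.025,0.008,0,0.745]
    - [1,0.03,0.01,0,0.894]
    - [1,0.035,0.01,0,1.043]
    - [1,0.04,0.01,0,1.192]
    - [1,0.045,0.01,0,1.341]
    - [1,0.047,0.01,0,1.49]

```text
clock: 5.1
tcp_pos: [0.5548, 0.0078, 0.2192]
orientation: [-0.177, 1.564, 0.177]
contact_force: [0.5, 0.5, -0.4]
grip_width: 0.0856
```

play_rows:
  plan:
    - [1,0,0,0,0.149]
    - [1,0,0,0,0.298]
    - [1,0,0,0,0.447]
    - [1,0,0,0,0.596]
    - [1,0,0,0,0.745]
    - [1,0,0,0,0.785]
    - [1,0,0,0,0.785]
    - [1,0,0,0,0.785]

```text
clock: 5.9
tcp_pos: [0.5544, 0.0083, 0.2192]
orientation: [-0.782, 1.426, 0.782]
contact_force: [-0.7, -0.3, 0.4]
grip_width: 0.0857
```

Run:
```python
from h import *
for i in range(4):
    T=pose(); p=shot('wrist'); print(T[:3,3].round(4), np.degrees(np.arctan2(T[1,2],T[0,2])).round(2), T[:3,0].round(4), r.get_obs()['qvel'].round(3))
cv2.imwrite('pics/w4.png',p['pixels']); np.save('w4.npy',p,allow_pickle=True)
print(r.get_obs()['joints'].round(3),r.get_obs()['clock'])
```

```text
[0.5544 0.0083 0.2192] 57.51 [-2.e-04 -2.e-04 -1.e+00] [-0.006 -0.002 -0.004 -0.     0.002 -0.     0.003]
[0.5544 0.0087 0.2193] 57.55 [-1.e-04 -2.e-04 -1.e+00] [-0.006 -0.001 -0.003  0.    -0.001 -0.001  0.004]
[0.5544 0.0089 0.2193] 57.59 [-1.e-04 -2.e-04 -1.e+00] [-0.003 -0.001 -0.002  0.002  0.    -0.001  0.004]
[0.5544 0.0091 0.2193] 57.62 [-0.e+00 -2.e-04 -1.e+00] [-0.002 -0.001 -0.002 -0.     0.002 -0.     0.001]
[ 0.442  0.388 -0.717  1.83   0.294  1.032  0.615] 6.1
```

View pics/w4.png

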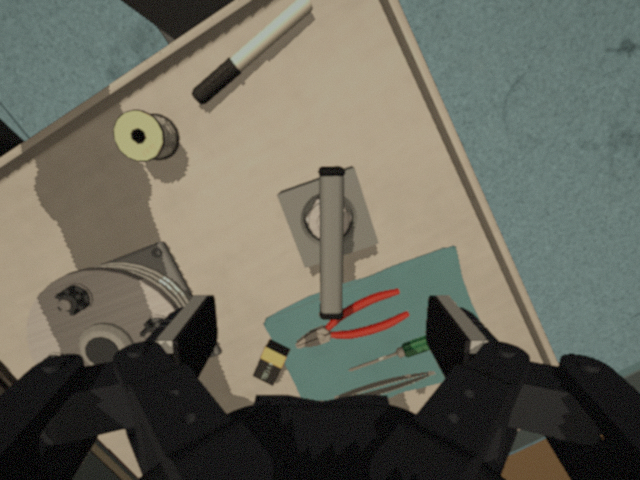

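Run:
```python
from h import *
p=np.load('w4.npy',allow_pickle=True).item()
# bar ends silhouettes
a=[atz(p,u,v,.12) for u,v in [(331,167),(331,317)]]; print(a,np.linalg.norm(a[0]-a[1]),(a[0]+a[1])/2)
im=p['pixels'][160:330,270:400]; cv2.imwrite('pics/c4.png',cv2.resize(im,None,fx=4,fy=4)[:600])
w=np.linalg.inv(pose()); print('tool frame y,z of centre', (w@np.append((a[0]+a[1])/2,1)).round(4))
```

```text
[array([0.51297847, 0.0433598 , 0.12      ]), array([ 0.60479817, -0.0137924 ,  0.12      ])] 0.10815374048970819 [0.55888832 0.0147837  0.12      ]
tool frame y,z of centre [ 9.93e-02 -9.00e-04  7.10e-03  1.00e+00]
```

View pics/c4.png

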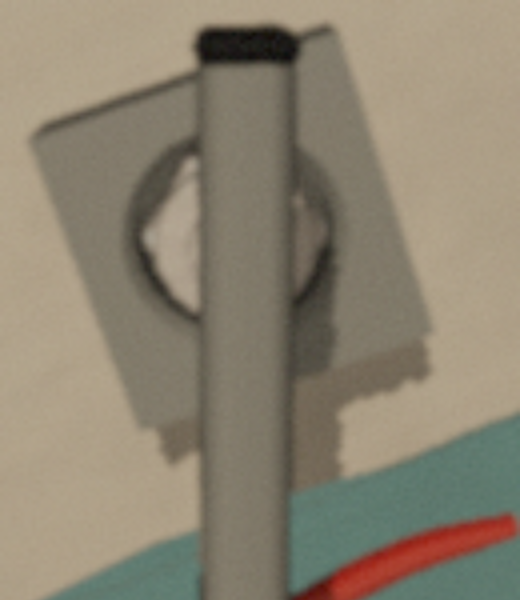

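play_rows:
  plan:
    - [1,0.0034,0.006,-0.03,0]
    - [1,0.0034,0.006,-0.07,0]
    - [1,0.0034,0.006,-0.1,0]
    - [1,0.0034,0.006,-0.109,0]
    - [1,0.0034,0.006,-0.109,0]
    - [-1,0.0034,0.006,-0.109,0]
    - [-1,0.0034,0.006,-0.109,0]
    - [-1,0.0034,0.006,-0.109,0]
    - [-1,0.0034,0.006,-0.109,0]
    - [-1,0.0034,0.006,-0.109,0]
  force: 70

```text
clock: 7.1
tcp_pos: [0.5581, 0.0153, 0.111]
orientation: [-0.785, 1.424, 0.784]
contact_force: [-2.8, -1.3, 4.4]
grip_width: 0.0149
```

play_rows:
  plan:
    - [-1,0,0,0,0]
    - [-1,0,0,0,0]
    - [-1,0,0,0,0]

```text
clock: 7.4
tcp_pos: [0.5582, 0.0153, 0.111]
orientation: [-0.785, 1.424, 0.784]
contact_force: [-1.4, -1.0, 6.4]
grip_width: 0.0148
```

play_rows:
  plan:
    - [-1,0,0,0.02,0]
    - [-1,0,0,0.05,0]
    - [-1,0,0,0.09,0]
    - [-1,0,0,0.1,0]
    - [-1,0,0,0.1,0]
    - [-1,0,0,0.1,0]

```text
clock: 8.0
tcp_pos: [0.5566, 0.015, 0.2085]
orientation: [-0.784, 1.427, 0.786]
contact_force: [-0.6, 0.4, -5.2]
grip_width: 0.0147
```

Run:
```python
from h import *
p=shot('wrist'); cv2.imwrite('pics/w5.png',p['pixels']); np.save('w5.npy',p,allow_pickle=True)
T=pose(); print(T.round(4),np.degrees(np.arctan2(T[1,2],T[0,2])).round(2)); o=r.get_obs();print(o['contact_force'].round(2),o['moment'].round(3),o['grip_width'])
for l,dz in [('wrench_grip',.011),('wrench_mouth',-.103)]:
    for d in r.pinpoint(p,l)[:2]:
        u,v=d['position'][0]*640,d['position'][1]*480
        X=atz(p,u,v,T[2,3]+dz); print(l,round(d['conf'],2),round(u),round(v),X.round(4),(np.linalg.inv(T)@np.append(X,1)).round(4))
```

```text
[[-3.700e-03 -8.452e-01  5.345e-01  5.563e-01]
 [-4.000e-04  5.345e-01  8.452e-01  1.500e-02]
 [-1.000e+00  2.900e-03 -2.300e-03  2.081e-01]
 [ 0.000e+00  0.000e+00  0.000e+00  1.000e+00]] 57.69
[-0.31 -0.01 -4.85] [-0.017  0.052  0.05 ] 0.014915552288419006
wrench_grip 0.61 319 320 [0.5558 0.0148 0.2191] [-1.1e-02  4.0e-04 -4.0e-04  1.0e+00]
wrench_mouth 0.38 319 318 [ 0.6042 -0.0169  0.1051] [ 0.1028 -0.0578 -0.0011  1.    ]
```

View pics/w5.png

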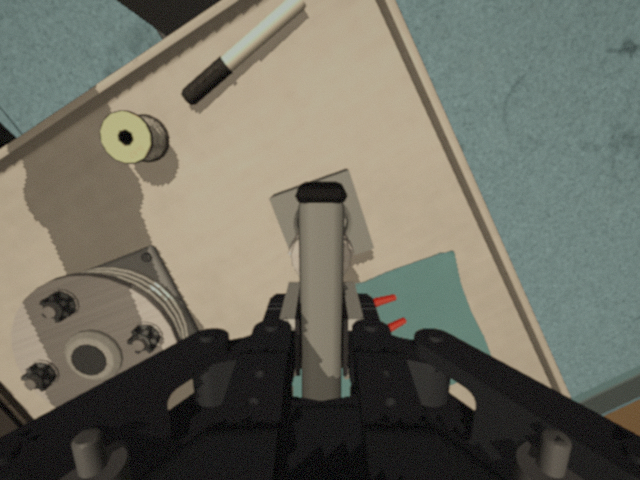

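play_rows:
  plan:
    - [-1,0,-0.04,0,-0.14]
    - [-1,0,-0.085,0,-0.28]
    - [-1,0,-0.13,0,-0.42]
    - [-1,0,-0.17,0,-0.4765]
    - [-1,0,-0.188,0,-0.4765]
    - [-1,0,-0.188,-0.015,-0.4765]
    - [-1,0,-0.188,-0.026,-0.4765]
    - [-1,0,-0.188,-0.026,-0.4765]
    - [-1,0,-0.188,-0.026,-0.4765]

```text
clock: 9.05
tcp_pos: [0.5576, -0.1706, 0.1835]
orientation: [-0.417, 1.531, 0.419]
contact_force: [0.0, 0.2, -3.5]
grip_width: 0.0149
```

```bash
cat > s.py <<'E'
from h import *
import sys
def st(n=None):
    if n: p=shot('wrist'); cv2.imwrite(f'pics/{n}.png',p['pixels']); np.save(f'{n}.npy',p,allow_pickle=True)
    T=pose(); o=r.get_obs(); b=np.degrees(np.arctan2(T[1,1],T[0,1]))
    print('t',round(o['clock'],2),T[:3,3].round(4),'bar',b.round(2),'mod60',(b%60).round(2),'tilt',T[:2,0].round(4),'F',o['contact_force'].round(2),'M',o['moment'].round(3),'q',o['joints'].round(2))
if __name__=='__main__': st(sys.argv[1] if len(sys.argv)>1 else None)
E
python3 s.py w6
```

```text
t 9.1 [ 0.558  -0.1709  0.1842] bar 120.53 mod60 0.53 tilt [-0.0002  0.0007] F [ 1.13 -0.27 -4.19] M [ 0.024 -0.054 -0.005] q [ 0.61  0.44 -0.55  1.8   0.27  0.97  0.49]
```

View pics/w6.png

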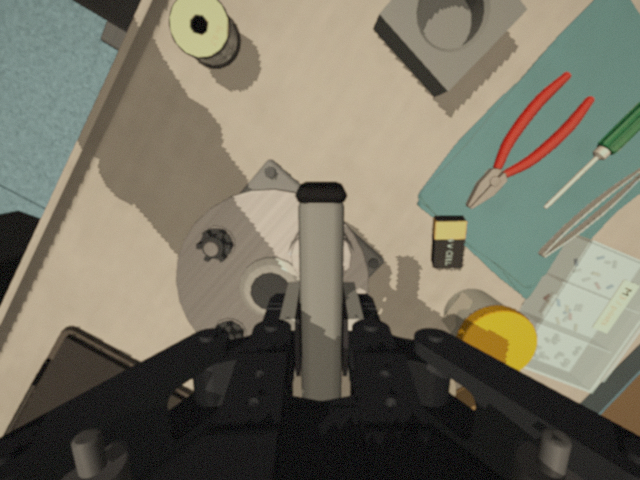

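play_rows:
  plan:
    - [-1,-0.002,-0.002,0,0]
    - [-1,-0.002,-0.002,0,0]
    - [-1,-0.002,-0.002,-0.003,0]
    - [-1,-0.002,-0.002,-0.006,0]
    - [-1,-0.002,-0.002,-0.009,0]
    - [-1,-0.002,-0.002,-0.012,0]
    - [-1,-0.002,-0.002,-0.0135,0]
    - [-1,-0.002,-0.002,-0.0135,0]

```text
clock: 9.9
tcp_pos: [0.5556, -0.1745, 0.1704]
orientation: [-0.415, 1.531, 0.416]
contact_force: [-0.8, 0.3, -4.1]
grip_width: 0.0147
```

```bash
python3 s.py
```

```text
t 9.9 [ 0.5556 -0.1745  0.1704] bar 120.4 mod60 0.4 tilt [-0.0006  0.0002] F [-0.82  0.31 -4.1 ] M [ 0.008 -0.035 -0.01 ] q [ 0.61  0.46 -0.54  1.82  0.28  0.94  0.48]
```

play_rows:
  plan:
    - [-1,0,0.001,-0.002,0]
    - [-1,0,0.001,-0.004,0]
    - [-1,0,0.001,-0.005,0]
    - [-1,0,0.001,-0.005,0]

```text
clock: 10.3
tcp_pos: [0.5556, -0.1735, 0.1656]
orientation: [-0.416, 1.531, 0.416]
contact_force: [0.2, -0.6, -3.8]
grip_width: 0.0147
```

```bash
python3 s.py
```

```text
t 10.3 [ 0.5556 -0.1735  0.1656] bar 120.39 mod60 0.39 tilt [-0.0003  0.0001] F [ 0.2  -0.59 -3.82] M [ 0.003 -0.003 -0.019] q [ 0.61  0.46 -0.54  1.82  0.29  0.94  0.48]
```

play_rows:
  plan:
    - [-1,0,0,-0.0015,0]
    - [-1,0,0,-0.003,0]
    - [-1,0,0,-0.0035,0]
    - [-1,0,0,-0.0035,0]

```text
clock: 10.7
tcp_pos: [0.5558, -0.1735, 0.1622]
orientation: [-0.416, 1.531, 0.416]
contact_force: [0.6, -0.8, -4.1]
grip_width: 0.0151
```

```bash
python3 s.py w7
```

```text
t 10.75 [ 0.5558 -0.1735  0.1623] bar 120.39 mod60 0.39 tilt [0. 0.] F [ 0.38  1.2  -4.39] M [-0.031 -0.037 -0.04 ] q [ 0.61  0.46 -0.54  1.83  0.29  0.93  0.47]
```

play_rows:
  plan:
    - [-1,0,0,0,-0.06]
    - [-1,0,0,0,-0.12]
    - [-1,0,0,0,-0.12]

```text
clock: 11.05
tcp_pos: [0.5558, -0.1735, 0.1624]
orientation: [-0.322, 1.547, 0.322]
contact_force: [0.3, 0.7, -3.5]
grip_width: 0.015
```

```bash
python3 s.py
```

```text
t 11.05 [ 0.5558 -0.1735  0.1624] bar 113.49 mod60 53.49 tilt [ 0.0001 -0.0001] F [ 0.32  0.67 -3.5 ] M [-0.002  0.005 -0.009] q [ 0.59  0.46 -0.51  1.83  0.27  0.92  0.37]
```

play_rows:
  plan:
    - [-1,0,0,0,-0.05]
    - [-1,0,0,0,-0.1]
    - [-1,0,0,0,-0.1]

```text
clock: 11.35
tcp_pos: [0.5559, -0.1735, 0.1623]
orientation: [-0.245, 1.557, 0.245]
contact_force: [-0.0, -0.1, -5.0]
grip_width: 0.0148
```

```bash
python3 s.py
```

```text
t 11.35 [ 0.5559 -0.1735  0.1623] bar 107.86 mod60 47.86 tilt [ 0.0003 -0.0002] F [-0.01 -0.13 -4.98] M [-0.085 -0.039  0.102] q [ 0.57  0.46 -0.49  1.83  0.26  0.92  0.28]
```

play_rows:
  plan:
    - [-1,0,0,0,-0.11]
    - [-1,0,0,0,-0.22]
    - [-1,0,0,0,-0.33]
    - [-1,0,0,0,-0.44]
    - [-1,0,0,0,-0.55]
    - [-1,0,0,0,-0.55]
    - [-1,0,0,0,-0.55]

```text
clock: 12.05
tcp_pos: [0.5557, -0.1734, 0.1623]
orientation: [0.185, 1.563, -0.185]
contact_force: [0.4, -0.9, -4.9]
grip_width: 0.015
```

```bash
python3 s.py
```

```text
t 12.05 [ 0.5557 -0.1734  0.1623] bar 76.52 mod60 16.52 tilt [-0.0002 -0.0001] F [ 0.42 -0.85 -4.91] M [-0.051  0.068  0.059] q [ 0.48  0.44 -0.37  1.84  0.19  0.9  -0.21]
```

play_rows:
  plan:
    - [-1,0,0,0,0.1]
    - [-1,0,0,0.013,0.1]
    - [-1,0,0,0.026,0.1]
    - [-1,-0.005,-0.03,0.026,0.22]
    - [-1,-0.012,-0.06,0.026,0.34]
    - [-1,-0.017,-0.09,0.026,0.46]
    - [-1,-0.0214,-0.107,0.026,0.583]
    - [-1,-0.0214,-0.107,0.026,0.583]
    - [-1,-0.0214,-0.107,0.022,0.583]
    - [-1,-0.0214,-0.107,0.02,0.583]

```text
clock: 13.05
tcp_pos: [0.5349, -0.279, 0.1826]
orientation: [-0.269, 1.553, 0.27]
contact_force: [-0.6, 0.2, -5.0]
grip_width: 0.015
```

```bash
python3 s.py w8; python3 -c "
from f import *
S=[(.5990,-.2374),(.5559,-.1727),(.4912,-.2159),(.5343,-.2806)]
"
```

```text
t 13.1 [ 0.5347 -0.2788  0.1821] bar 109.72 mod60 49.72 tilt [-0.0001  0.0008] F [ 0.38 -0.43 -4.16] M [ 0.021 -0.003  0.018] q [ 0.73  0.46 -0.46  1.76  0.24  0.97  0.52]
```

View pics/w8.png

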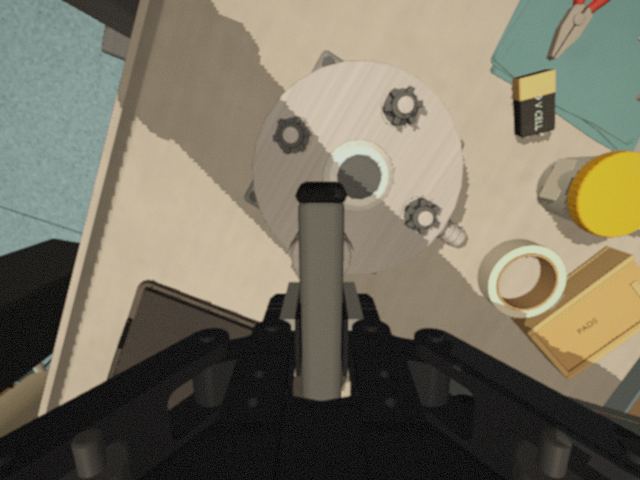

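Good view: nut_2 at (403,106), nut_3 at (291,135), nut_1 at (425,217). Check the angles from it.

```bash
python3 -c "
from f import *
S=[(.5990,-.2374),(.5559,-.1727),(.4912,-.2159),(.5343,-.2806)]
run('w8.npy','pics/f8.png',thr=105,S=S,idx=[0,1,2])
"
```

```text
1 [ 0.599  -0.2376 54.5217  0.2173]
2 [ 0.5561 -0.1727 25.9005  0.2143]
3 [ 0.491  -0.216  29.7924  0.0493]
```

View pics/f8.png

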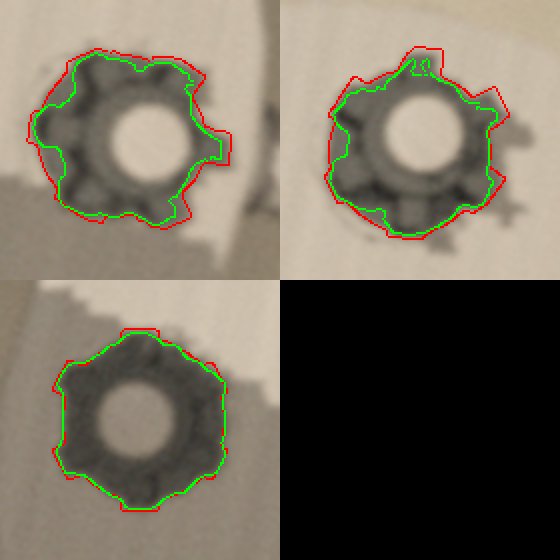

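play_rows:
  plan:
    - [-1,0,-0.001,-0.004,0]
    - [-1,0,-0.001,-0.008,0]
    - [-1,0,-0.001,-0.012,0]
    - [-1,0,-0.001,-0.0135,0]
    - [-1,0,-0.001,-0.0145,0]

```text
clock: 13.6
tcp_pos: [0.5343, -0.2814, 0.1674]
orientation: [-0.269, 1.554, 0.27]
contact_force: [0.1, 0.1, -4.5]
grip_width: 0.0145
```

```bash
python3 s.py
```

```text
t 13.6 [ 0.5343 -0.2814  0.1674] bar 109.68 mod60 49.68 tilt [-0.0005  0.0003] F [ 0.14  0.06 -4.46] M [ 0.05  -0.005 -0.004] q [ 0.73  0.48 -0.46  1.77  0.25  0.95  0.51]
```

play_rows:
  plan:
    - [-1,0,0.0005,-0.002,0]
    - [-1,0,0.0005,-0.004,0]
    - [-1,0,0.0005,-0.0052,0]
    - [-1,0,0.0005,-0.0052,0]

```text
clock: 14.0
tcp_pos: [0.5342, -0.281, 0.1624]
orientation: [-0.269, 1.554, 0.27]
contact_force: [-0.7, -0.7, -4.1]
grip_width: 0.0147
```

```bash
python3 s.py
```

```text
t 14.0 [ 0.5342 -0.281   0.1624] bar 109.68 mod60 49.68 tilt [-0.0003  0.0001] F [-0.73 -0.66 -4.06] M [-0.015 -0.003  0.025] q [ 0.72  0.48 -0.45  1.78  0.25  0.94  0.51]
```

play_rows:
  plan:
    - [-1,0,0,0,-0.1]
    - [-1,0,0,0,-0.2]
    - [-1,0,0,0,-0.3]
    - [-1,0,0,0,-0.4]
    - [-1,0,0,0,-0.5]
    - [-1,0,0,0,-0.6]
    - [-1,0,0,0,-0.7]
    - [-1,0,0,0,-0.77]
    - [-1,0,0,0,-0.77]
    - [-1,0,0,0,-0.77]

```text
clock: 15.0
tcp_pos: [0.5342, -0.2812, 0.1626]
orientation: [0.333, 1.545, -0.333]
contact_force: [-0.7, -0.3, -4.2]
grip_width: 0.0148
```

```bash
python3 s.py
```

```text
t 15.0 [ 0.5342 -0.2812  0.1626] bar 65.67 mod60 5.67 tilt [-0.0003 -0.0003] F [-0.67 -0.32 -4.16] M [-0.283  0.335  0.017] q [ 0.6   0.46 -0.28  1.79  0.16  0.92 -0.18]
```

play_rows:
  plan:
    - [-1,0,0,0,0.1]
    - [-1,0,0,0.013,0.1]
    - [-1,0,0,0.026,0.1]
    - [-1,0.02,0.014,0.026,0]
    - [-1,0.045,0.03,0.026,-0.1]
    - [-1,0.0648,0.0434,0.026,-0.213]
    - [-1,0.0648,0.0434,0.026,-0.213]
    - [-1,0.0648,0.0434,0.022,-0.213]
    - [-1,0.0648,0.0434,0.02,-0.213]

```text
clock: 15.9
tcp_pos: [0.5984, -0.2386, 0.1827]
orientation: [0.501, 1.512, -0.502]
contact_force: [0.4, -0.1, -4.9]
grip_width: 0.0148
```

```bash
python3 s.py w9;python3 -c "
from f import *
S=[(.5990,-.2374),(.5559,-.1727),(.4912,-.2159),(.5343,-.2806)]
run('w9.npy','pics/f9.png',thr=105,S=S,idx=[1,2,3])
"
```

```text
t 15.95 [ 0.598  -0.2388  0.1822] bar 53.27 mod60 53.27 tilt [-0.0012 -0.0004] F [ 0.73  0.02 -4.47] M [-0.026  0.058  0.019] q [ 0.46  0.49 -0.25  1.67  0.14  0.99 -0.47]
2 [ 0.5563 -0.1734 28.4083  0.8958]
3 [ 0.4917 -0.2159 29.1408  0.273 ]
4 [ 0.5279 -0.2873 48.7753  0.6251]
```

View pics/w9.png

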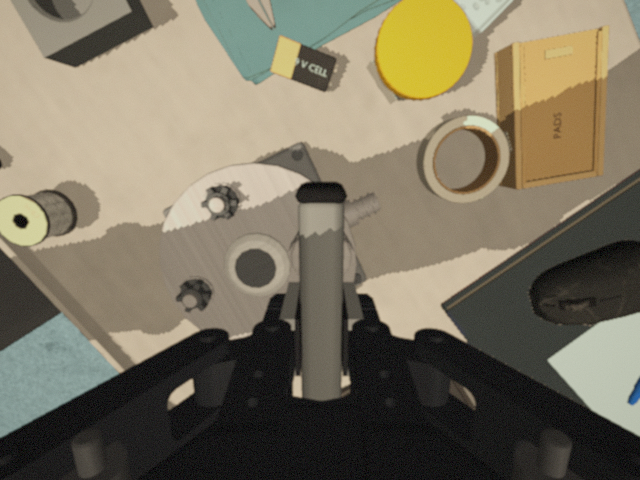

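View pics/f9.png

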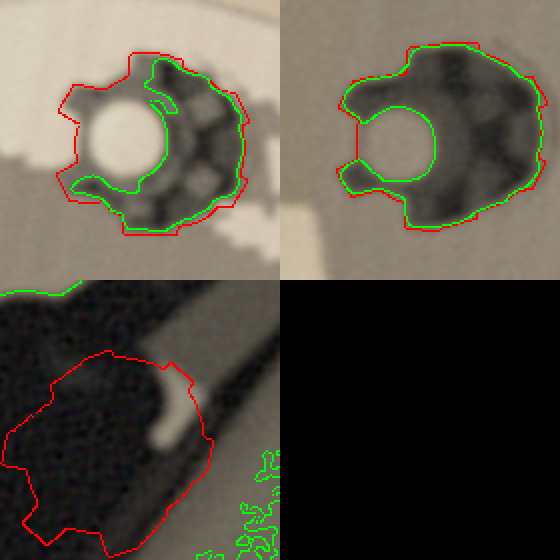

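play_rows:
  plan:
    - [-1,-0.03,-0.03,0.01,0]
    - [-1,-0.06,-0.06,0.01,0]
    - [-1,-0.09,-0.09,0.01,0]
    - [-1,-0.112,-0.106,0.01,0]
    - [-1,-0.112,-0.106,0.01,0]

```text
clock: 16.45
tcp_pos: [0.4813, -0.3491, 0.1925]
orientation: [0.506, 1.513, -0.511]
contact_force: [0.3, 0.6, -4.1]
grip_width: 0.0149
```

```bash
python3 s.py w10;python3 -c "
from f import *
S=[(.5990,-.2374),(.5559,-.1727),(.4912,-.2159),(.5343,-.2806)]
run('w10.npy','pics/f10.png',thr=105,S=S,idx=[0,1,2,3])
"
```

```text
t 16.5 [ 0.4839 -0.3467  0.1927] bar 52.99 mod60 52.99 tilt [-0.0014 -0.001 ] F [ 0.63  0.18 -3.55] M [ 0.048 -0.041 -0.042] q [ 0.69  0.41 -0.22  1.79  0.11  0.96 -0.22]
1 [ 0.6054 -0.2309 41.3047  0.5438]
2 [ 0.5593 -0.1663  6.3475  0.6502]
3 [ 0.491  -0.216  30.154   0.1006]
4 [ 0.5342 -0.2806 16.3806  0.0992]
```

View pics/f10.png

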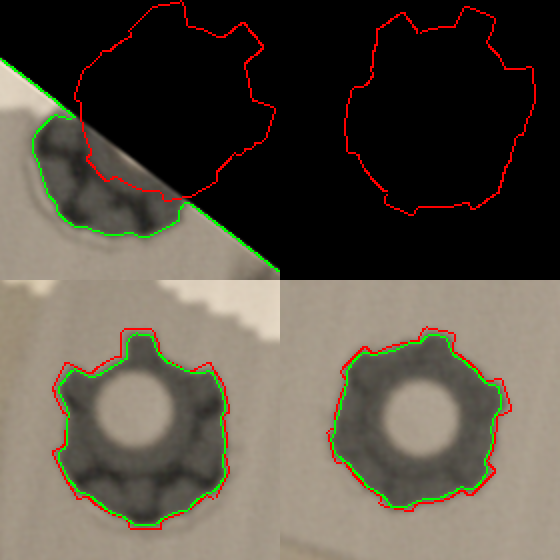

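play_rows:
  plan:
    - [-1,0.03,0.03,0,0]
    - [-1,0.06,0.06,0,0]
    - [-1,0.09,0.09,0,0]
    - [-1,0.113,0.107,0,0]
    - [-1,0.113,0.107,-0.01,0]
    - [-1,0.113,0.107,-0.014,0]
    - [-1,0.113,0.107,-0.017,0]
    - [-1,0.113,0.107,-0.02,0]
    - [-1,0.113,0.107,-0.023,0]
    - [-1,0.113,0.107,-0.0245,0]

```text
clock: 17.5
tcp_pos: [0.5997, -0.2372, 0.168]
orientation: [0.501, 1.512, -0.502]
contact_force: [0.1, 0.1, -3.8]
grip_width: 0.0148
```

```bash
python3 s.py
```

```text
t 17.5 [ 0.5997 -0.2372  0.168 ] bar 53.3 mod60 53.3 tilt [-0.0001 -0.0001] F [ 0.09  0.08 -3.81] M [ 0.021 -0.003  0.025] q [ 0.46  0.51 -0.25  1.68  0.15  0.97 -0.48]
```

play_rows:
  plan:
    - [-1,-0.0005,-0.0003,-0.002,0]
    - [-1,-0.0005,-0.0003,-0.004,0]
    - [-1,-0.0005,-0.0003,-0.0055,0]
    - [-1,-0.0005,-0.0003,-0.0055,0]

```text
clock: 17.9
tcp_pos: [0.5995, -0.2368, 0.1624]
orientation: [0.501, 1.513, -0.501]
contact_force: [0.6, -1.0, -4.3]
grip_width: 0.015
```

```bash
python3 s.py
```

```text
t 17.9 [ 0.5995 -0.2368  0.1624] bar 53.36 mod60 53.36 tilt [-0.0003  0.0002] F [ 0.62 -0.95 -4.31] M [ 0.015 -0.009  0.026] q [ 0.46  0.52 -0.25  1.69  0.15  0.96 -0.48]
```

play_rows:
  plan:
    - [-1,0,0,0,-0.1]
    - [-1,0,0,0,-0.2]
    - [-1,0,0,0,-0.3]
    - [-1,0,0,0,-0.4]
    - [-1,0,0,0,-0.5]
    - [-1,0,0,0,-0.6]
    - [-1,0,0,0,-0.6]
    - [-1,0,0,0,-0.6]

```text
clock: 18.7
tcp_pos: [0.599, -0.2374, 0.1625]
orientation: [0.959, 1.349, -0.961]
contact_force: [-2.6, -1.5, -3.8]
grip_width: 0.0148
```

```bash
python3 s.py
```

```text
t 18.7 [ 0.599  -0.2374  0.1625] bar 19.12 mod60 19.12 tilt [-0.0013 -0.0007] F [-2.59 -1.45 -3.8 ] M [-0.562  0.723  0.026] q [ 0.36  0.51 -0.11  1.7   0.07  0.94 -1.01]
```

play_rows:
  plan:
    - [-1,0,0,0,-0.05]
    - [-1,0,0,0,-0.05]

```text
clock: 18.9
tcp_pos: [0.599, -0.2374, 0.1625]
orientation: [0.998, 1.33, -1.0]
contact_force: [-2.6, -2.6, -3.7]
grip_width: 0.0149
```

```bash
python3 s.py
```

```text
t 18.9 [ 0.599  -0.2374  0.1625] bar 16.18 mod60 16.18 tilt [-0.0012 -0.0005] F [-2.59 -2.64 -3.71] M [-0.602  0.868  0.036] q [ 0.35  0.51 -0.1   1.7   0.06  0.94 -1.06]
```

play_rows:
  plan:
    - [-1,0,0,0,-0.04]
    - [-1,0,0,0,-0.04]

```text
clock: 19.1
tcp_pos: [0.5991, -0.2374, 0.1625]
orientation: [1.028, 1.315, -1.029]
contact_force: [-4.0, -1.7, -4.6]
grip_width: 0.0149
```

```bash
python3 s.py
```

```text
t 19.1 [ 0.5991 -0.2374  0.1625] bar 13.91 mod60 13.91 tilt [-0.0011 -0.0005] F [-3.98 -1.7  -4.57] M [-0.705  1.01   0.105] q [ 0.35  0.51 -0.09  1.7   0.05  0.94 -1.09]
```

play_rows:
  plan:
    - [-1,-0.001,-0.0004,0,-0.03]
    - [-1,-0.001,-0.0004,0,-0.03]

```text
clock: 19.3
tcp_pos: [0.5986, -0.2375, 0.1625]
orientation: [1.052, 1.301, -1.052]
contact_force: [-0.9, -1.4, -5.1]
grip_width: 0.0148
```

```bash
python3 s.py
```

```text
t 19.3 [ 0.5986 -0.2375  0.1625] bar 12.1 mod60 12.1 tilt [ 0.0002 -0.0002] F [-0.89 -1.43 -5.07] M [-0.762  0.667  0.059] q [ 0.34  0.5  -0.08  1.7   0.05  0.94 -1.12]
```

play_rows:
  plan:
    - [-1,0,0,0,-0.03]
    - [-1,0,0,0,-0.03]

```text
clock: 19.5
tcp_pos: [0.5986, -0.2374, 0.1625]
orientation: [1.075, 1.289, -1.075]
contact_force: [-1.7, -2.6, -4.3]
grip_width: 0.0149
```

```bash
python3 s.py
```

```text
t 19.5 [ 0.5986 -0.2374  0.1625] bar 10.33 mod60 10.33 tilt [-0.0001 -0.0002] F [-1.73 -2.59 -4.29] M [-0.788  0.616  0.122] q [ 0.34  0.5  -0.08  1.7   0.05  0.94 -1.15]
```

play_rows:
  plan:
    - [-1,-0.0003,-0.0006,0,-0.03]
    - [-1,-0.0003,-0.0006,0,-0.03]

```text
clock: 19.7
tcp_pos: [0.5985, -0.2376, 0.1626]
orientation: [1.098, 1.277, -1.097]
contact_force: [-1.4, -1.2, -5.9]
grip_width: 0.0145
```

```bash
python3 s.py
```

```text
t 19.7 [ 0.5985 -0.2376  0.1626] bar 8.61 mod60 8.61 tilt [0.0002 0.0003] F [-1.36 -1.15 -5.89] M [-0.509  0.475  0.037] q [ 0.33  0.5  -0.07  1.7   0.04  0.94 -1.17]
```

play_rows:
  plan:
    - [-1,0,0,0,-0.03]
    - [-1,0,0,0,-0.03]

```text
clock: 19.9
tcp_pos: [0.5985, -0.2376, 0.1626]
orientation: [1.12, 1.264, -1.12]
contact_force: [-2.0, -0.9, -5.5]
grip_width: 0.0151
```

```bash
python3 s.py
```

```text
t 19.9 [ 0.5985 -0.2376  0.1626] bar 6.89 mod60 6.89 tilt [0.0001 0.0003] F [-1.99 -0.94 -5.46] M [-0.396  0.442  0.073] q [ 0.33  0.5  -0.06  1.7   0.04  0.94 -1.2 ]
```

play_rows:
  plan:
    - [-1,0,0,0,-0.03]
    - [-1,0,0,0,-0.03]

```text
clock: 20.1
tcp_pos: [0.5985, -0.2377, 0.1626]
orientation: [1.143, 1.251, -1.142]
contact_force: [-1.2, -0.7, -5.6]
grip_width: 0.0149
```

```bash
python3 s.py
```

```text
t 20.1 [ 0.5985 -0.2377  0.1626] bar 5.16 mod60 5.16 tilt [0.     0.0002] F [-1.2  -0.67 -5.62] M [-0.378  0.491  0.049] q [ 0.32  0.5  -0.05  1.7   0.03  0.94 -1.23]
```

play_rows:
  plan:
    - [-1,0,0,0,-0.03]
    - [-1,0,0,0,-0.03]

```text
clock: 20.3
tcp_pos: [0.5984, -0.2377, 0.1626]
orientation: [1.165, 1.237, -1.165]
contact_force: [-0.8, -0.1, -5.0]
grip_width: 0.0147
```

```bash
python3 s.py
```

```text
t 20.3 [ 0.5984 -0.2377  0.1626] bar 3.44 mod60 3.44 tilt [0.     0.0002] F [-0.78 -0.07 -5.03] M [-0.287  0.422  0.096] q [ 0.32  0.5  -0.05  1.7   0.03  0.94 -1.25]
```

play_rows:
  plan:
    - [-1,0,0,0,-0.03]
    - [-1,0,0,0,-0.03]

```text
clock: 20.5
tcp_pos: [0.5984, -0.2377, 0.1626]
orientation: [1.187, 1.223, -1.187]
contact_force: [-1.9, -0.2, -6.1]
grip_width: 0.0145
```

```bash
python3 s.py w11
```

```text
t 20.55 [ 0.5984 -0.2377  0.1626] bar 1.78 mod60 1.78 tilt [-0.      0.0002] F [-1.45 -0.83 -5.91] M [-0.149  0.461  0.086] q [ 0.31  0.5  -0.04  1.7   0.02  0.94 -1.28]
```

View pics/w11.png

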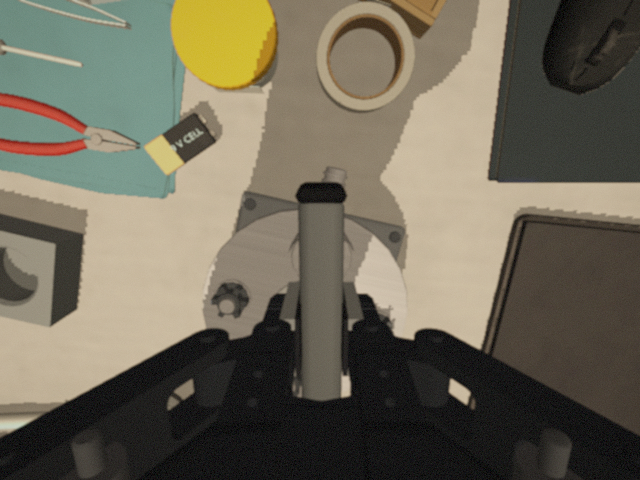

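play_rows:
  plan:
    - [-1,0,0,0,-0.025]
    - [-1,0,0,0,-0.025]

```text
clock: 20.75
tcp_pos: [0.5984, -0.2377, 0.1626]
orientation: [1.205, 1.212, -1.205]
contact_force: [-1.1, -1.2, -6.1]
grip_width: 0.015
```

```bash
python3 s.py
```

```text
t 20.75 [ 0.5984 -0.2377  0.1626] bar 0.31 mod60 0.31 tilt [-0.0001  0.0001] F [-1.12 -1.24 -6.07] M [-0.169  0.44   0.155] q [ 0.31  0.5  -0.04  1.7   0.02  0.94 -1.3 ]
```

play_rows:
  plan:
    - [-1,0,0,0,-0.025]
    - [-1,0,0,0,-0.025]

```text
clock: 20.95
tcp_pos: [0.5984, -0.2377, 0.1626]
orientation: [1.223, 1.2, -1.223]
contact_force: [-0.5, -0.8, -6.1]
grip_width: 0.0148
```

```bash
python3 s.py
```

```text
t 20.95 [ 0.5984 -0.2377  0.1626] bar -1.08 mod60 58.92 tilt [-0.0001 -0.0001] F [-0.5  -0.77 -6.06] M [-0.148  0.494  0.452] q [ 0.3   0.5  -0.03  1.7   0.02  0.94 -1.32]
```

play_rows:
  plan:
    - [-1,0,0,0,0.1]
    - [-1,0,0,0,0.17]
    - [-1,0,0,0.013,0.17]
    - [-1,0,0,0.026,0.17]
    - [-1,-0.03,0.006,0.026,0.29]
    - [-1,-0.06,0.012,0.026,0.41]
    - [-1,-0.09,0.018,0.026,0.532]
    - [-1,-0.1072,0.0214,0.026,0.532]
    - [-1,-0.1072,0.0214,0.022,0.532]
    - [-1,-0.1072,0.0214,0.02,0.532]

```text
clock: 21.95
tcp_pos: [0.4922, -0.2169, 0.1841]
orientation: [0.825, 1.405, -0.824]
contact_force: [0.7, 0.2, -4.4]
grip_width: 0.0148
```

```bash
python3 s.py w12;python3 -c "
from f import *
S=[(.5990,-.2374),(.5559,-.1727),(.4912,-.2159),(.5343,-.2806)]
run('w12.npy','pics/f12.png',thr=100,S=S,idx=[0,1,3])
"
```

```text
t 22.0 [ 0.4924 -0.2167  0.1834] bar 29.35 mod60 29.35 tilt [ 0.0024 -0.0006] F [ 1.06  0.52 -4.19] M [-0.01  -0.058  0.019] q [ 0.43  0.32 -0.16  1.93  0.06  0.89 -0.82]
1 [ 0.5988 -0.2372 12.6185  0.0768]
2 [ 0.5556 -0.1729 26.7938  0.769 ]
4 [ 0.5379 -0.2694  1.2725  1.107 ]
```

View pics/f12.png

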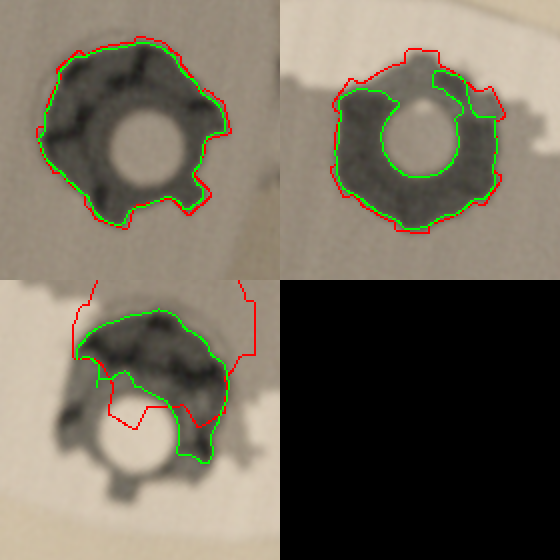

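play_rows:
  plan:
    - [-1,-0.001,0.0003,-0.004,0]
    - [-1,-0.001,0.0003,-0.008,0]
    - [-1,-0.001,0.0003,-0.012,0]
    - [-1,-0.001,0.0003,-0.0145,0]
    - [-1,-0.001,0.0003,-0.0155,0]

```text
clock: 22.5
tcp_pos: [0.4901, -0.2161, 0.1665]
orientation: [0.823, 1.41, -0.824]
contact_force: [0.2, -0.8, -4.6]
grip_width: 0.0147
```

```bash
python3 s.py
```

```text
t 22.5 [ 0.4901 -0.2161  0.1665] bar 29.41 mod60 29.41 tilt [-0.0008  0.0003] F [ 0.23 -0.8  -4.58] M [-0.001 -0.005 -0.046] q [ 0.43  0.34 -0.16  1.95  0.07  0.86 -0.82]
```

play_rows:
  plan:
    - [-1,0.0006,0,-0.002,0]
    - [-1,0.0006,0,-0.004,0]
    - [-1,0.0006,0,-0.0042,0]

```text
clock: 22.8
tcp_pos: [0.4907, -0.2162, 0.1627]
orientation: [0.823, 1.41, -0.823]
contact_force: [-0.1, 0.2, -4.3]
grip_width: 0.0147
```

```bash
python3 s.py
```

```text
t 22.8 [ 0.4907 -0.2162  0.1627] bar 29.41 mod60 29.41 tilt [-0.0003  0.0001] F [-0.15  0.23 -4.28] M [-0.027  0.052 -0.019] q [ 0.43  0.35 -0.16  1.95  0.07  0.85 -0.83]
```

play_rows:
  plan:
    - [-1,0,0,0,-0.1]
    - [-1,0,0,0,-0.2]
    - [-1,0,0,0,-0.3]
    - [-1,0,0,0,-0.4]
    - [-1,0,0,0,-0.5]
    - [-1,0,0,0,-0.6]
    - [-1,0,0,0,-0.65]
    - [-1,0,0,0,-0.65]
    - [-1,0,0,0,-0.65]

```text
clock: 23.7
tcp_pos: [0.4905, -0.2162, 0.1629]
orientation: [1.308, 1.143, -1.309]
contact_force: [-1.0, -0.5, -3.1]
grip_width: 0.015
```

```bash
python3 s.py
```

```text
t 23.7 [ 0.4905 -0.2162  0.1629] bar -7.75 mod60 52.25 tilt [-0.0005  0.    ] F [-0.97 -0.54 -3.07] M [0.005 0.39  0.023] q [ 0.32  0.34 -0.03  1.96  0.01  0.84 -1.42]
```

play_rows:
  plan:
    - [-1,0,0,0,-0.04]
    - [-1,0,0,0,-0.04]

```text
clock: 23.9
tcp_pos: [0.4905, -0.2162, 0.1629]
orientation: [1.338, 1.121, -1.338]
contact_force: [-2.4, 0.5, -2.7]
grip_width: 0.0149
```

```bash
python3 s.py
```

```text
t 23.9 [ 0.4905 -0.2162  0.1629] bar -10.09 mod60 49.91 tilt [-0.0004  0.0001] F [-2.36  0.45 -2.7 ] M [0.086 0.38  0.014] q [ 0.31  0.34 -0.02  1.96  0.01  0.84 -1.46]
```

play_rows:
  plan:
    - [-1,0,0,0,-0.03]
    - [-1,0,0,0,-0.03]

```text
clock: 24.1
tcp_pos: [0.4906, -0.2162, 0.1629]
orientation: [1.36, 1.104, -1.36]
contact_force: [-0.5, 0.4, -3.1]
grip_width: 0.0151
```

```bash
python3 s.py
```

```text
t 24.1 [ 0.4906 -0.2162  0.1629] bar -11.87 mod60 48.13 tilt [-0.0004  0.0001] F [-0.46  0.39 -3.07] M [0.114 0.51  0.081] q [ 0.31  0.34 -0.01  1.96  0.01  0.84 -1.48]
```

play_rows:
  plan:
    - [-1,0,0,0,-0.03]
    - [-1,0,0,0,-0.03]

```text
clock: 24.3
tcp_pos: [0.4906, -0.2162, 0.1629]
orientation: [1.382, 1.087, -1.382]
contact_force: [-2.5, 0.5, -1.9]
grip_width: 0.0148
```

```bash
python3 s.py
```

```text
t 24.3 [ 0.4906 -0.2162  0.1629] bar -13.62 mod60 46.38 tilt [-0.0003  0.    ] F [-2.46  0.53 -1.93] M [0.12  0.527 0.039] q [ 0.3   0.34 -0.    1.96  0.    0.84 -1.51]
```

play_rows:
  plan:
    - [-1,0,0,0,-0.03]
    - [-1,0,0,0,-0.03]

```text
clock: 24.5
tcp_pos: [0.4907, -0.2162, 0.1629]
orientation: [1.403, 1.071, -1.404]
contact_force: [-2.2, -0.2, -2.8]
grip_width: 0.0151
```

```bash
python3 s.py
```

```text
t 24.5 [ 0.4907 -0.2162  0.1629] bar -15.33 mod60 44.67 tilt [-0.0003 -0.    ] F [-2.21 -0.21 -2.82] M [0.089 0.692 0.124] q [ 0.3   0.34  0.    1.96 -0.    0.84 -1.54]
```

play_rows:
  plan:
    - [-1,0,0,0,-0.025]
    - [-1,0,0,0,-0.025]

```text
clock: 24.7
tcp_pos: [0.4907, -0.2162, 0.1629]
orientation: [1.421, 1.057, -1.421]
contact_force: [-1.9, -0.3, -2.3]
grip_width: 0.0146
```

```bash
python3 s.py
```

```text
t 24.7 [ 0.4907 -0.2162  0.1629] bar -16.72 mod60 43.28 tilt [-0.0002 -0.0002] F [-1.9  -0.26 -2.3 ] M [0.071 0.733 0.467] q [ 0.29  0.34  0.01  1.96 -0.    0.84 -1.56]
```

play_rows:
  plan:
    - [-1,0,0,0,0.1]
    - [-1,0,0,0,0.17]
    - [-1,0,0,0.013,0.17]
    - [-1,0,0,0.026,0.28]
    - [-1,0.015,0.01,0.026,0.4]
    - [-1,0.035,0.023,0.026,0.52]
    - [-1,0.055,0.036,0.026,0.64]
    - [-1,0.0652,0.0431,0.026,0.744]
    - [-1,0.0652,0.0431,0.022,0.744]
    - [-1,0.0652,0.0431,0.02,0.744]

```text
clock: 25.7
tcp_pos: [0.5557, -0.1736, 0.1829]
orientation: [0.873, 1.388, -0.873]
contact_force: [-0.4, -1.4, -4.3]
grip_width: 0.015
```

```bash
python3 s.py w13;python3 -c "
from f import *
S=[(.5990,-.2374),(.5559,-.1727),(.4912,-.2159),(.5343,-.2806)]
run('w13.npy','pics/f13.png',thr=100,S=S,idx=[0,2,3])
"
```

```text
t 25.75 [ 0.5549 -0.174   0.1824] bar 25.65 mod60 25.65 tilt [-0.0013 -0.0004] F [-1.08 -0.61 -4.98] M [-0.035  0.024 -0.041] q [ 0.32  0.39 -0.15  1.83  0.07  0.93 -0.99]
1 [ 0.5992 -0.2369 12.928   0.0783]
3 [ 0.4954 -0.2277 28.6723  0.3406]
4 [ 0.5166 -0.2923 25.8194  0.1429]
```

View pics/w13.png

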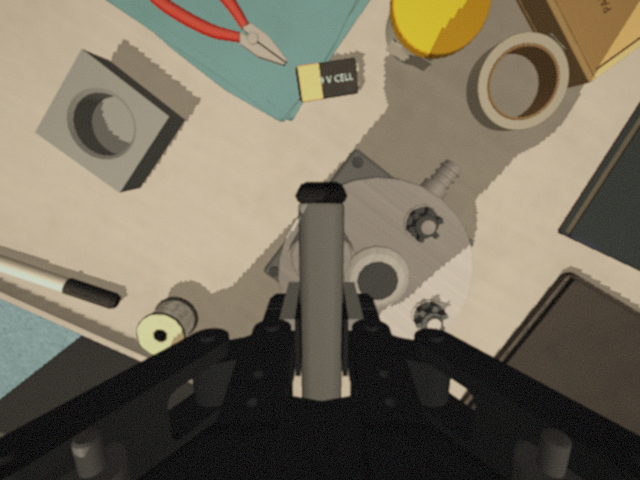

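play_rows:
  plan:
    - [-1,0.001,0.0007,-0.004,0]
    - [-1,0.001,0.0007,-0.008,0]
    - [-1,0.001,0.0007,-0.012,0]
    - [-1,0.001,0.0007,-0.0145,0]
    - [-1,0.001,0.0007,-0.0145,0]

```text
clock: 26.25
tcp_pos: [0.5566, -0.1724, 0.1679]
orientation: [0.87, 1.391, -0.871]
contact_force: [-0.7, 0.1, -3.9]
grip_width: 0.0148
```

```bash
python3 s.py
```

```text
t 26.25 [ 0.5566 -0.1724  0.1679] bar 25.89 mod60 25.89 tilt [-0.0009  0.0002] F [-0.74  0.06 -3.92] M [0.02  0.037 0.022] q [ 0.31  0.41 -0.15  1.84  0.08  0.9  -1.  ]
```

play_rows:
  plan:
    - [-1,-0.0005,-0.0005,-0.002,0]
    - [-1,-0.0005,-0.0005,-0.004,0]
    - [-1,-0.0005,-0.0005,-0.0052,0]
    - [-1,-0.0005,-0.0005,-0.0052,0]

```text
clock: 26.65
tcp_pos: [0.5564, -0.1729, 0.163]
orientation: [0.87, 1.39, -0.87]
contact_force: [0.2, 0.5, -3.9]
grip_width: 0.0147
```

```bash
python3 s.py
```

```text
t 26.65 [ 0.5564 -0.1729  0.163 ] bar 25.91 mod60 25.91 tilt [-0.0003  0.0001] F [ 0.24  0.53 -3.93] M [-0.014 -0.006  0.055] q [ 0.31  0.42 -0.15  1.85  0.08  0.89 -1.  ]
```

play_rows:
  plan:
    - [-1,0,0,0,-0.1]
    - [-1,0,0,0,-0.2]
    - [-1,0,0,0,-0.3]
    - [-1,0,0,0,-0.4]
    - [-1,0,0,0,-0.5]
    - [-1,0,0,0,-0.58]
    - [-1,0,0,0,-0.58]
    - [-1,0,0,0,-0.58]

```text
clock: 27.45
tcp_pos: [0.5558, -0.1729, 0.163]
orientation: [1.3, 1.148, -1.302]
contact_force: [-2.9, 0.6, -4.0]
grip_width: 0.0149
```

```bash
python3 s.py
```

```text
t 27.45 [ 0.5558 -0.1729  0.163 ] bar -7.19 mod60 52.81 tilt [-0.0015 -0.0001] F [-2.86  0.58 -4.02] M [-0.101  0.821  0.075] q [ 0.22  0.41 -0.03  1.85  0.01  0.88 -1.51]
```

play_rows:
  plan:
    - [-1,-0.0005,0,0,-0.04]
    - [-1,-0.0005,0,0,-0.04]

```text
clock: 27.65
tcp_pos: [0.5556, -0.1729, 0.1631]
orientation: [1.33, 1.126, -1.331]
contact_force: [-2.4, -0.3, -2.9]
grip_width: 0.0146
```

```bash
python3 s.py
```

```text
t 27.65 [ 0.5556 -0.1729  0.1631] bar -9.54 mod60 50.46 tilt [-0.0008  0.    ] F [-2.45 -0.32 -2.87] M [-0.111  0.67   0.086] q [ 0.21  0.41 -0.02  1.85  0.01  0.88 -1.55]
```

play_rows:
  plan:
    - [-1,0,0,0,-0.025]
    - [-1,0,0,0,-0.025]

```text
clock: 27.85
tcp_pos: [0.5557, -0.173, 0.1631]
orientation: [1.349, 1.112, -1.35]
contact_force: [-2.7, -0.9, -3.8]
grip_width: 0.0148
```

```bash
python3 s.py
```

```text
t 27.85 [ 0.5557 -0.173   0.1631] bar -11.05 mod60 48.95 tilt [-0.0007  0.    ] F [-2.72 -0.89 -3.8 ] M [-0.151  0.844  0.043] q [ 0.2   0.41 -0.01  1.85  0.01  0.88 -1.57]
```

play_rows:
  plan:
    - [-1,0,0,0,-0.025]
    - [-1,0,0,0,-0.025]

```text
clock: 28.05
tcp_pos: [0.5557, -0.1729, 0.1631]
orientation: [1.368, 1.098, -1.369]
contact_force: [-2.7, -0.5, -3.6]
grip_width: 0.0146
```

```bash
python3 s.py
```

```text
t 28.05 [ 0.5557 -0.1729  0.1631] bar -12.52 mod60 47.48 tilt [-0.0006 -0.    ] F [-2.66 -0.48 -3.55] M [-0.124  0.957  0.059] q [ 0.2   0.41 -0.01  1.85  0.    0.88 -1.6 ]
```

play_rows:
  plan:
    - [-1,0,0,0,-0.025]
    - [-1,0,0,0,-0.025]

```text
clock: 28.25
tcp_pos: [0.5557, -0.1729, 0.1631]
orientation: [1.386, 1.084, -1.387]
contact_force: [-3.5, -0.4, -4.3]
grip_width: 0.0146
```

```bash
python3 s.py
```

```text
t 28.25 [ 0.5557 -0.1729  0.1631] bar -13.96 mod60 46.04 tilt [-0.0005 -0.    ] F [-3.54 -0.45 -4.26] M [-0.165  1.048  0.096] q [ 0.2   0.41 -0.    1.86  0.    0.88 -1.62]
```

play_rows:
  plan:
    - [-1,0,0,0,-0.025]
    - [-1,0,0,0,-0.025]

```text
clock: 28.45
tcp_pos: [0.5558, -0.1729, 0.1631]
orientation: [1.404, 1.07, -1.405]
contact_force: [-4.0, -0.8, -5.0]
grip_width: 0.015
```

```bash
python3 s.py
```

```text
t 28.45 [ 0.5558 -0.1729  0.1631] bar -15.4 mod60 44.6 tilt [-0.0004 -0.    ] F [-4.04 -0.76 -4.97] M [-0.162  1.125  0.102] q [ 0.19  0.41  0.    1.86 -0.    0.88 -1.64]
```

play_rows:
  plan:
    - [-1,-0.0008,0,0,-0.025]
    - [-1,-0.0008,0,0,-0.025]

```text
clock: 28.65
tcp_pos: [0.5554, -0.1728, 0.1632]
orientation: [1.423, 1.055, -1.422]
contact_force: [-1.6, 0.1, -5.9]
grip_width: 0.0144
```

```bash
python3 s.py
```

```text
t 28.65 [ 0.5554 -0.1728  0.1632] bar -16.83 mod60 43.17 tilt [ 0.0005 -0.    ] F [-1.58  0.06 -5.93] M [-0.156  0.716  0.105] q [ 0.19  0.41  0.01  1.86 -0.01  0.88 -1.67]
```

play_rows:
  plan:
    - [-1,0,0,0,-0.02]
    - [-1,0,0,0,-0.02]

```text
clock: 28.85
tcp_pos: [0.5553, -0.1729, 0.1632]
orientation: [1.436, 1.044, -1.436]
contact_force: [-2.1, -0.6, -6.6]
grip_width: 0.0152
```

```bash
python3 s.py
```

```text
t 28.85 [ 0.5553 -0.1729  0.1632] bar -17.96 mod60 42.04 tilt [ 0.0003 -0.    ] F [-2.06 -0.64 -6.65] M [-0.125  0.651  0.06 ] q [ 0.18  0.41  0.01  1.86 -0.01  0.88 -1.68]
```

play_rows:
  plan:
    - [-1,0,0,0,-0.02]
    - [-1,0,0,0,-0.02]

```text
clock: 29.05
tcp_pos: [0.5553, -0.1729, 0.1632]
orientation: [1.45, 1.032, -1.45]
contact_force: [-1.4, -0.3, -7.2]
grip_width: 0.0147
```

```bash
python3 s.py
```

```text
t 29.05 [ 0.5553 -0.1729  0.1632] bar -19.1 mod60 40.9 tilt [ 0.0002 -0.0001] F [-1.37 -0.32 -7.2 ] M [-0.113  0.621  0.112] q [ 0.18  0.41  0.02  1.86 -0.01  0.88 -1.7 ]
```

play_rows:
  plan:
    - [-1,0,0,0,-0.02]
    - [-1,0,0,0,-0.02]

```text
clock: 29.25
tcp_pos: [0.5553, -0.1728, 0.1632]
orientation: [1.464, 1.021, -1.464]
contact_force: [-1.6, 0.3, -7.1]
grip_width: 0.0145
```

```bash
python3 s.py
```

```text
t 29.25 [ 0.5553 -0.1728  0.1632] bar -20.22 mod60 39.78 tilt [ 0.0001 -0.0001] F [-1.56  0.26 -7.06] M [-0.134  0.508  0.268] q [ 0.18  0.41  0.02  1.86 -0.01  0.88 -1.72]
```

play_rows:
  plan:
    - [-1,0,0,0,-0.02]
    - [-1,0,0,0,-0.02]

```text
clock: 29.45
tcp_pos: [0.5552, -0.1728, 0.1632]
orientation: [1.478, 1.009, -1.478]
contact_force: [-1.3, -0.8, -7.2]
grip_width: 0.0146
```

```bash
python3 s.py
```

```text
t 29.45 [ 0.5552 -0.1728  0.1632] bar -21.35 mod60 38.65 tilt [ 0.     -0.0002] F [-1.26 -0.81 -7.19] M [-0.152  0.444  0.586] q [ 0.17  0.41  0.03  1.86 -0.01  0.88 -1.74]
```

play_rows:
  plan:
    - [-1,0,0,0,0.1]
    - [-1,0,0,0,0.17]
    - [-1,0,0,0.013,0.17]
    - [-1,0,0,0.026,0.28]
    - [-1,-0.005,-0.03,0.026,0.4]
    - [-1,-0.012,-0.06,0.026,0.52]
    - [-1,-0.017,-0.09,0.026,0.64]
    - [-1,-0.0209,-0.1082,0.026,0.659]
    - [-1,-0.0209,-0.1082,0.022,0.659]
    - [-1,-0.0209,-0.1082,0.02,0.659]

```text
clock: 30.45
tcp_pos: [0.5349, -0.2815, 0.1842]
orientation: [0.999, 1.328, -0.997]
contact_force: [0.2, 0.9, -4.5]
grip_width: 0.0151
```

```bash
python3 s.py w14;python3 -c "
from f import *
S=[(.5990,-.2374),(.5559,-.1727),(.4912,-.2159),(.5343,-.2806)]
run('w14.npy','pics/f14.png',thr=100,S=S,idx=[0,1,2])
"
```

```text
t 30.5 [ 0.5349 -0.2803  0.1835] bar 16.33 mod60 16.33 tilt [0.0012 0.0006] F [-0.09  0.67 -4.17] M [ 0.067 -0.06  -0.02 ] q [ 0.44  0.42 -0.08  1.78  0.04  0.94 -0.94]
1 [ 0.599  -0.2376 13.3301  0.1032]
2 [ 0.5565 -0.1748 48.773   0.8603]
3 [ 0.4914 -0.2162 56.2066  0.4542]
```

View pics/f14.png

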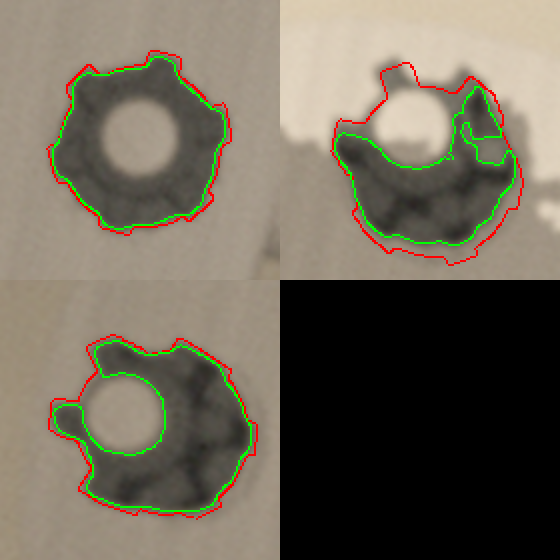

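play_rows:
  plan:
    - [-1,-0.0004,-0.0004,-0.004,0]
    - [-1,-0.0004,-0.0004,-0.008,0]
    - [-1,-0.0004,-0.0004,-0.012,0]
    - [-1,-0.0004,-0.0004,-0.0145,0]
    - [-1,-0.0004,-0.0004,-0.0155,0]

```text
clock: 31.0
tcp_pos: [0.5337, -0.2812, 0.1672]
orientation: [0.996, 1.332, -0.996]
contact_force: [-0.2, 0.2, -2.9]
grip_width: 0.0151
```

```bash
python3 s.py
```

```text
t 31.0 [ 0.5337 -0.2812  0.1672] bar 16.42 mod60 16.42 tilt [-0.0007  0.0003] F [-0.24  0.19 -2.89] M [ 0.004 -0.021 -0.002] q [ 0.44  0.44 -0.07  1.8   0.04  0.91 -0.94]
```

play_rows:
  plan:
    - [-1,0.0003,0,-0.002,0]
    - [-1,0.0003,0,-0.004,0]
    - [-1,0.0003,0,-0.0048,0]
    - [-1,0.0003,0,-0.0048,0]

```text
clock: 31.4
tcp_pos: [0.5341, -0.2815, 0.1628]
orientation: [0.996, 1.331, -0.996]
contact_force: [-0.2, -0.4, -4.4]
grip_width: 0.0151
```

```bash
python3 s.py
```

```text
t 31.4 [ 0.5341 -0.2815  0.1628] bar 16.4 mod60 16.4 tilt [-0.0002  0.0001] F [-0.19 -0.41 -4.36] M [ 0.009 -0.039  0.021] q [ 0.44  0.44 -0.07  1.8   0.04  0.9  -0.94]
```

play_rows:
  plan:
    - [-1,0,0,0,-0.1]
    - [-1,0,0,0,-0.2]
    - [-1,0,0,0,-0.3]
    - [-1,0,0,0,-0.4]
    - [-1,0,0,0,-0.5]
    - [-1,0,0,0,-0.6]
    - [-1,0,0,0,-0.6]
    - [-1,0,0,0,-0.6]

```text
clock: 32.2
tcp_pos: [0.5338, -0.2812, 0.1628]
orientation: [1.434, 1.047, -1.435]
contact_force: [-1.6, 0.7, -3.5]
grip_width: 0.0148
```

```bash
python3 s.py
```

```text
t 32.2 [ 0.5338 -0.2812  0.1628] bar -17.81 mod60 42.19 tilt [-0.0009  0.0004] F [-1.55  0.72 -3.51] M [0.33  0.486 0.003] q [ 0.34  0.44  0.06  1.81 -0.03  0.89 -1.47]
```

play_rows:
  plan:
    - [-1,0,0,0,-0.06]
    - [-1,0,0,0,-0.06]

```text
clock: 32.4
tcp_pos: [0.5338, -0.2812, 0.1628]
orientation: [1.478, 1.01, -1.478]
contact_force: [-2.8, 0.6, -3.0]
grip_width: 0.0149
```

```bash
python3 s.py
```

```text
t 32.4 [ 0.5338 -0.2812  0.1628] bar -21.33 mod60 38.67 tilt [-0.0008  0.0006] F [-2.75  0.63 -2.98] M [0.463 0.545 0.024] q [ 0.32  0.44  0.07  1.81 -0.04  0.89 -1.53]
```

play_rows:
  plan:
    - [-1,0,0,0,-0.025]
    - [-1,0,0,0,-0.025]

```text
clock: 32.6
tcp_pos: [0.5339, -0.2812, 0.1628]
orientation: [1.496, 0.995, -1.497]
contact_force: [-2.5, 1.6, -3.9]
grip_width: 0.015
```

```bash
python3 s.py
```

```text
t 32.6 [ 0.5339 -0.2812  0.1628] bar -22.81 mod60 37.19 tilt [-0.0007  0.0005] F [-2.5   1.59 -3.91] M [0.56  0.708 0.022] q [ 0.32  0.44  0.08  1.81 -0.04  0.89 -1.55]
```

play_rows:
  plan:
    - [-1,0,0,0,-0.025]
    - [-1,0,0,0,-0.025]

```text
clock: 32.8
tcp_pos: [0.534, -0.2813, 0.1628]
orientation: [1.514, 0.978, -1.515]
contact_force: [-2.7, 1.3, -2.4]
grip_width: 0.0148
```

```bash
python3 s.py
```

```text
t 32.8 [ 0.534  -0.2813  0.1628] bar -24.31 mod60 35.69 tilt [-0.0005  0.0004] F [-2.67  1.3  -2.37] M [0.699 0.775 0.123] q [ 0.32  0.44  0.09  1.81 -0.05  0.89 -1.57]
```

play_rows:
  plan:
    - [-1,0,0,0,-0.02]
    - [-1,0,0,0,-0.02]

```text
clock: 33.0
tcp_pos: [0.534, -0.2813, 0.1628]
orientation: [1.528, 0.966, -1.529]
contact_force: [-3.6, 2.7, -2.5]
grip_width: 0.015
```

```bash
python3 s.py
```

```text
t 33.0 [ 0.534  -0.2813  0.1628] bar -25.46 mod60 34.54 tilt [-0.0004  0.0003] F [-3.59  2.66 -2.51] M [0.791 0.849 0.156] q [ 0.31  0.44  0.09  1.81 -0.05  0.89 -1.59]
```

play_rows:
  plan:
    - [-1,0,0,0,-0.02]
    - [-1,0,0,0,-0.02]

```text
clock: 33.2
tcp_pos: [0.5341, -0.2814, 0.1628]
orientation: [1.542, 0.953, -1.543]
contact_force: [-3.2, 2.0, -3.6]
grip_width: 0.0147
```

```bash
python3 s.py
```

```text
t 33.2 [ 0.5341 -0.2814  0.1628] bar -26.61 mod60 33.39 tilt [-0.0003  0.0002] F [-3.2   2.   -3.61] M [0.786 0.925 0.08 ] q [ 0.31  0.44  0.1   1.81 -0.05  0.89 -1.61]
```

play_rows:
  plan:
    - [-1,-0.0004,0.0004,0,-0.02]
    - [-1,-0.0004,0.0004,0,-0.02]

```text
clock: 33.4
tcp_pos: [0.5338, -0.2812, 0.1628]
orientation: [1.556, 0.939, -1.556]
contact_force: [-2.2, 2.6, -4.0]
grip_width: 0.0151
```

```bash
python3 s.py
```

```text
t 33.4 [ 0.5338 -0.2812  0.1628] bar -27.77 mod60 32.23 tilt [ 0.0001 -0.0003] F [-2.16  2.58 -4.02] M [0.586 0.736 0.072] q [ 0.3   0.44  0.1   1.81 -0.05  0.89 -1.63]
```

play_rows:
  plan:
    - [-1,0,0,0,-0.02]
    - [-1,0,0,0,-0.02]

```text
clock: 33.6
tcp_pos: [0.5338, -0.2811, 0.1628]
orientation: [1.57, 0.927, -1.57]
contact_force: [-2.7, 2.0, -4.6]
grip_width: 0.0148
```

```bash
python3 s.py
```

```text
t 33.6 [ 0.5338 -0.2811  0.1628] bar -28.9 mod60 31.1 tilt [-0.0001 -0.0001] F [-2.71  2.04 -4.64] M [0.651 0.629 0.189] q [ 0.3   0.44  0.1   1.81 -0.06  0.89 -1.64]
```

play_rows:
  plan:
    - [-1,0,0,0,-0.02]
    - [-1,0,0,0,-0.02]

```text
clock: 33.8
tcp_pos: [0.5338, -0.2811, 0.1628]
orientation: [1.584, 0.914, -1.584]
contact_force: [-2.1, 2.1, -4.5]
grip_width: 0.0147
```

```bash
python3 s.py
```

```text
t 33.8 [ 0.5338 -0.2811  0.1628] bar -30.02 mod60 29.98 tilt [-0.0001 -0.0002] F [-2.09  2.07 -4.51] M [0.521 0.702 0.445] q [ 0.3   0.44  0.11  1.81 -0.06  0.89 -1.66]
```

play_rows:
  plan:
    - [-1,0,0,0,0.1]
    - [-1,0,0,0,0.17]
    - [-1,0,0,0.013,0.17]
    - [-1,0,0,0.03,0.1]
    - [-1,-0.02,0.02,0.05,0]
    - [-1,-0.04,0.06,0.06,-0.02]
    - [-1,-0.072,0.1,0.06,-0.02]
    - [-1,-0.077,0.11,0.06,-0.02]
    - [-1,-0.077,0.11,0.06,-0.02]
    - [-1,-0.077,0.11,0.06,-0.02]

```text
clock: 34.8
tcp_pos: [0.4582, -0.1721, 0.2243]
orientation: [1.6, 0.897, -1.595]
contact_force: [0.3, -0.4, -4.1]
grip_width: 0.0147
```

```bash
python3 s.py w15;python3 -c "
from f import *
S=[(.5990,-.2374),(.5559,-.1727),(.4912,-.2159),(.5343,-.2806)]
run('w15.npy','pics/f15.png',thr=100,S=S)
"
```

```text
t 34.85 [ 0.4581 -0.1724  0.224 ] bar -31.27 mod60 28.73 tilt [ 0.0029 -0.0012] F [ 0.49 -0.41 -4.89] M [ 0.005  0.01  -0.004] q [ 0.16  0.19  0.08  2.01 -0.02  0.94 -1.87]
1 [ 0.5987 -0.2372 12.8217  0.0416]
2 [ 5.55500e-01 -1.72700e-01  5.22933e+01  4.50000e-02]
3 [ 0.4913 -0.2153  0.2255  0.3148]
4 [ 0.5348 -0.2803 44.6364  0.7654]
```

View pics/w15.png

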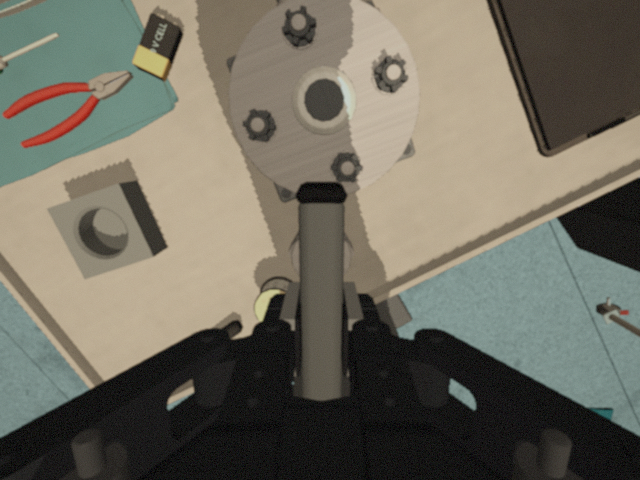

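View pics/f15.png

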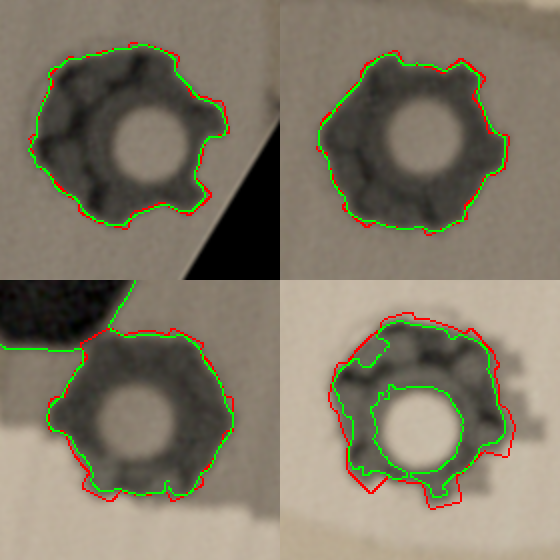

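```bash
python3 -c "
from f import *
S=[(.5990,-.2374),(.5559,-.1727),(.4912,-.2159),(.5343,-.2806)]
for t in (110,120,130): run('w15.npy','pics/f15b.png',thr=t,S=S,idx=[2,3] if t==110 else [3])
"
```

```text
3 [ 0.4914 -0.2153 59.2579  0.2992]
4 [ 0.5347 -0.2804 43.3689  0.1167]
4 [ 0.5349 -0.2803 43.9456  0.0819]
4 [ 0.535  -0.2803 43.981   0.077 ]
```

View pics/f15b.png

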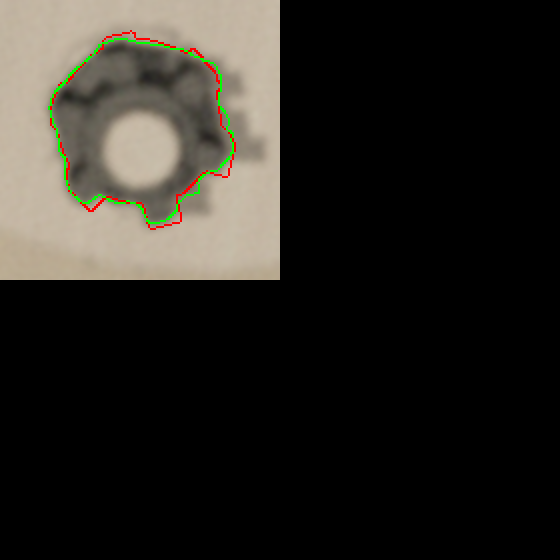

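play_rows:
  plan:
    - [-1,0.025,0.04,0,-0.018]
    - [-1,0.05,0.085,0,-0.018]
    - [-1,0.075,0.13,0,-0.018]
    - [-1,0.09,0.17,0,-0.018]
    - [-1,0.1,0.188,0,-0.018]
    - [-1,0.1,0.188,-0.03,-0.018]
    - [-1,0.1,0.188,-0.05,-0.018]
    - [-1,0.1,0.188,-0.07,-0.018]
    - [-1,0.1,0.188,-0.075,-0.018]
    - [-1,0.1,0.188,-0.075,-0.018]

```text
clock: 35.85
tcp_pos: [0.5572, 0.016, 0.1473]
orientation: [1.61, 0.888, -1.612]
contact_force: [0.4, -0.2, -3.7]
grip_width: 0.0149
```

```bash
python3 s.py w16
```

```text
t 35.9 [0.5577 0.0162 0.1482] bar -32.27 mod60 27.73 tilt [ 0.0006 -0.0002] F [-0.25 -0.74 -4.5 ] M [-0.055  0.022 -0.017] q [-0.11  0.39 -0.03  1.92  0.02  0.83 -2.29]
```

View pics/w16.png

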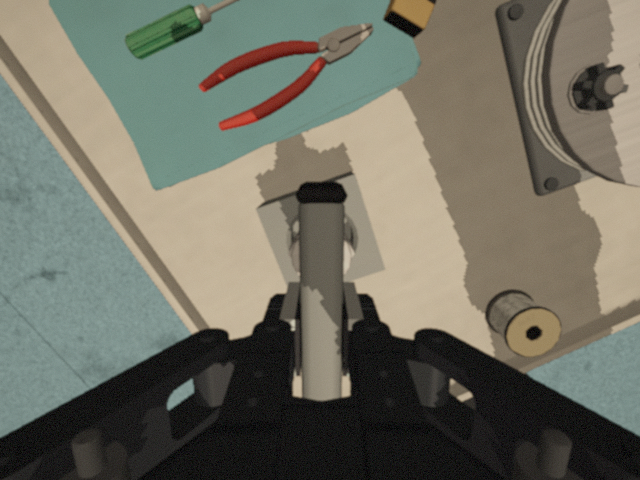

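play_rows:
  plan:
    - [-1,0.0003,-0.0008,-0.004,0]
    - [-1,0.0003,-0.0008,-0.009,0]
    - [-1,0.0003,-0.0008,-0.014,0]
    - [-1,0.0003,-0.0008,-0.018,0]
    - [-1,0.0003,-0.0008,-0.018,0]

```text
clock: 36.4
tcp_pos: [0.5566, 0.0161, 0.1292]
orientation: [1.609, 0.889, -1.611]
contact_force: [-0.1, 0.4, -4.6]
grip_width: 0.0152
```

```bash
python3 s.py
```

```text
t 36.4 [0.5566 0.0161 0.1292] bar -32.18 mod60 27.82 tilt [-0.0012 -0.0002] F [-0.05  0.42 -4.63] M [ 0.05   0.007 -0.018] q [-0.11  0.42 -0.03  1.94  0.02  0.79 -2.29]
```

In the hole with no contact. Lower to the floor (TCP ≈ 0.111).

play_rows:
  plan:
    - [-1,0.001,-0.0005,-0.004,0]
    - [-1,0.001,-0.0005,-0.008,0]
    - [-1,0.001,-0.0005,-0.012,0]
    - [-1,0.001,-0.0005,-0.0155,0]
    - [-1,0.001,-0.0005,-0.017,0]
    - [-1,0.001,-0.0005,-0.017,0]

```text
clock: 37.0
tcp_pos: [0.5579, 0.0156, 0.1126]
orientation: [1.609, 0.889, -1.61]
contact_force: [-0.1, 0.1, -4.6]
grip_width: 0.0148
```

```bash
python3 s.py
```

```text
t 37.0 [0.5579 0.0156 0.1126] bar -32.18 mod60 27.82 tilt [-0.0005 -0.0001] F [-0.06  0.11 -4.56] M [-0.01   0.045 -0.042] q [-0.11  0.44 -0.03  1.95  0.02  0.75 -2.29]
```

play_rows:
  plan:
    - [-1,0,0,-0.001,0]
    - [-1,0,0,-0.002,0]
    - [-1,0,0,-0.002,0]

```text
clock: 37.3
tcp_pos: [0.5583, 0.0157, 0.1111]
orientation: [1.61, 0.889, -1.609]
contact_force: [0.3, 0.6, -2.9]
grip_width: 0.0149
```

```bash
python3 s.py
```

```text
t 37.3 [0.5583 0.0157 0.1111] bar -32.18 mod60 27.82 tilt [0.0005 0.0001] F [ 0.27  0.62 -2.91] M [-0.     0.021  0.033] q [-0.11  0.45 -0.03  1.95  0.02  0.75 -2.29]
```

Touching down. Release and rise straight up.

play_rows:
  plan:
    - [-0.4,0,0,-0.0005,0]
    - [-0.4,0,0,-0.0005,0]
    - [0.2,0,0,0,0]
    - [0.2,0,0,0,0]
    - [0.2,0,0,0,0]
    - [0.2,0,0,0.01,0]
    - [0.2,0,0,0.03,0]
    - [0.2,0,0,0.06,0]
    - [0.2,0,0,0.1,0]
    - [0.2,0,0,0.1,0]

```text
clock: 38.3
tcp_pos: [0.5615, 0.0159, 0.2171]
orientation: [1.618, 0.885, -1.6]
contact_force: [1.2, 0.5, 0.2]
grip_width: 0.0512
```

play_rows:
  plan:
    - [0.2,-0.03,-0.04,0.01,0]
    - [0.2,-0.05,-0.08,0.02,0]
    - [0.2,-0.07,-0.11,0.03,0]
    - [0.2,-0.07,-0.13,0.03,0]
    - [0.2,-0.07,-0.13,0.03,0]
    - [0.2,-0.07,-0.13,0.03,0]

```text
clock: 38.9
tcp_pos: [0.4881, -0.1141, 0.241]
orientation: [1.611, 0.889, -1.61]
contact_force: [-1.0, -0.4, -0.3]
grip_width: 0.051
```

```bash
python3 s.py w17;python3 -c "
from h import *
p=shot('top'); cv2.imwrite('pics/top2.png',p['pixels'])
p=shot('scene'); cv2.imwrite('pics/scene2.png',p['pixels'])
from f import *
S=[(.5990,-.2374),(.5559,-.1727),(.4912,-.2159),(.5343,-.2806)]
run('w17.npy','pics/f17.png',thr=105,S=S)
"
```

```text
t 38.95 [ 0.4883 -0.1133  0.2409] bar -32.12 mod60 27.88 tilt [-0.      0.0005] F [-0.62  0.3   0.2 ] M [-0.001  0.012  0.007] q [ 0.07  0.19  0.03  1.96 -0.01  0.99 -2.02]
1 [ 0.5988 -0.237  12.9691  0.0689]
2 [ 5.55700e-01 -1.72700e-01  5.22262e+01  3.54000e-02]
3 [ 0.4915 -0.2151 57.6509  0.3504]
4 [ 0.5349 -0.28   41.4099  0.5275]
```

View pics/w17.png

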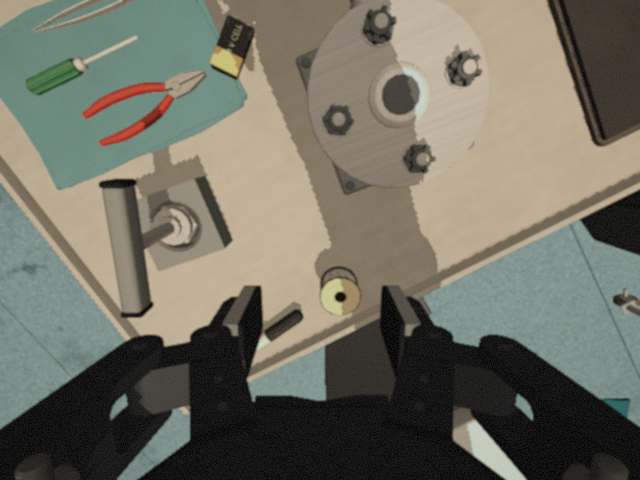

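View pics/top2.png

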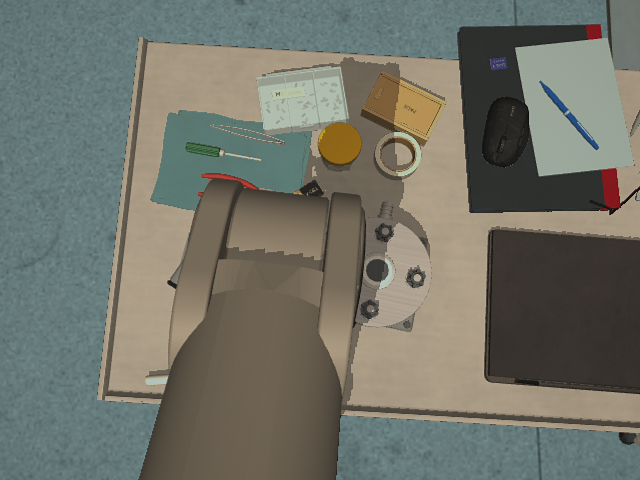

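View pics/f17.png

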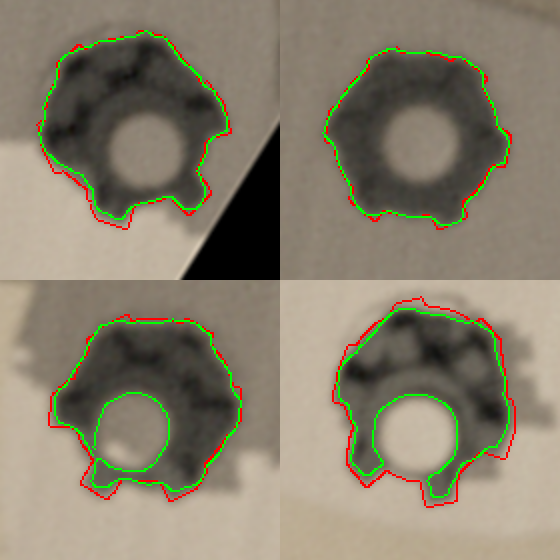

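View pics/scene2.png

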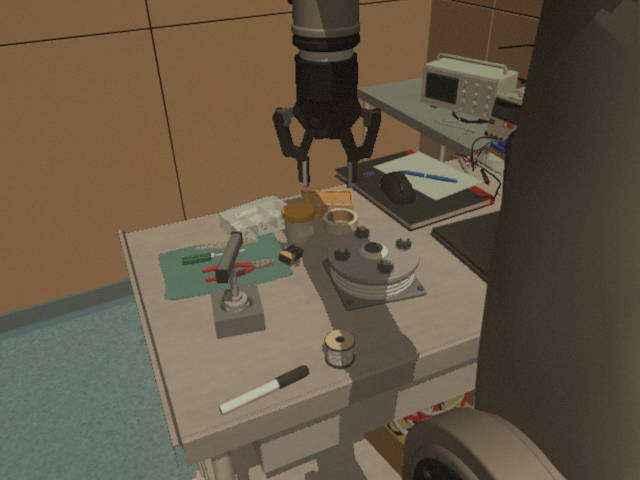

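```bash
python3 -c "
from bench import r
print(r.hand_in(), r.get_obs()['clock'])"
```

```text
the job is handed in; nothing more can be done
the job is handed in; nothing more can be done
```

The cover is tightened in the order you asked: all four nuts came up firm and the wrench is back in its holder. I handed the job in at about 39 s of the 72 s allowed.

1. **Levelling:** I gave nut_2 and then nut_4 their first clockwise turn. The wrist camera measured about 34.5° and 33.5°.
2. **Final tightening:** I went over nut_1, nut_3, nut_2 and nut_4 in that order. I turned each in small steps and stopped when the torque jumped to about 0.45–0.59 N·m. That is roughly 4° past the firm point.
3. **Wrench:** The socket went onto every nut with no contact force above noise. The wrench then went back to the same spot and angle in the holder, and the pictures show it upright.

**Last checks:**
- **nut_1 and nut_2:** The camera fits were clean and match springing back to the firm angle.
- **nut_3 and nut_4:** The fits were rougher because of shadow and partial occlusion, with readings spreading about 3–4°. For these I relied on the torque rise, which matched the other two.
- **Other things:** The spool, battery and cup look unmoved in the pictures, and the gripper was clear of everything.

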